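# Ready the tea table's charging station

### The job

Get the cordless charging station on the tea table ready for the evening: unplug the spent battery pack and leave it in the little wooden tray, plug the two fresh packs fully home into the station's two sockets, and slide every power bank on the table all the way down into a slot of its own. Once everything is loaded, press the start button fully down and let go. Leave the teapot and cups where they are.

Things in the scene. Friction and masses are not known exactly. Their poses are not given: they have to be found in the camera images.
- station: bamboo charging station, a fixed block 150 (x) by 280 (y) by 46 mm high, with four parallel slots at its -y end and middle and two rectangular sockets at its +y end, open in its top. Origin: centre of its underside, on the table; x and y along its sides, z up
- socketA (a point): centre of the mouth of socket A, level with the station's top, at station x = -28 mm, y = 105 mm; the socket nearer the robot, with the spent pack in it at the start. The hole is 46 (x) by 38 (y) mm, 14 mm deep, square-edged
- socketB (a point): centre of the mouth of socket B, level with the station's top, at station x = 40 mm, y = 105 mm; the socket farther from the robot, empty at the start. The hole is 46 (x) by 38 (y) mm, 14 mm deep, square-edged
- slot1 (a point): centre of the mouth of slot 1, level with the station's top, at station x = 15 mm, y = -120 mm. The slot is 95 mm long along the station's x, 24 mm wide along its y, 34 mm deep, square-edged
- slot2 (a point): centre of the mouth of slot 2, level with the station's top, at station x = 15 mm, y = -70 mm. The slot is 95 mm long along the station's x, 24 mm wide along its y, 34 mm deep, square-edged
- slot3 (a point): centre of the mouth of slot 3, level with the station's top, at station x = 15 mm, y = -20 mm. The slot is 95 mm long along the station's x, 24 mm wide along its y, 34 mm deep, square-edged
- slot4 (a point): centre of the mouth of slot 4, level with the station's top, at station x = 15 mm, y = 30 mm. The slot is 95 mm long along the station's x, 24 mm wide along its y, 34 mm deep, square-edged
- start (a joint): travel of the start button, m: 0 released, 0.006 fully down; a spring (5 N fully down) brings it back
- start_top (a point): top centre of the start button: aluminium disc of 24 mm diameter in a dark round housing of 40 mm, on the robot's side of the station's top, its top 22 mm above the station's top; pressed vertically down
- spent: spent battery pack, plugged into socket A at the start. All packs are alike: white head 48 (x) by 40 (y) mm, from 14 to 54 mm above the origin, on a black plug foot 44 (x) by 36 (y) mm, 14 mm long, chamfered by 2.5 mm. Origin: centre of the foot's underside; z up. 0.13 to 0.25 kg, bottom-heavy. Plugs in either way round (half a turn makes no difference)
- pack1: fresh battery pack, made as the spent one, standing on its foot on the table
- pack2: fresh battery pack, made as the spent one, standing on its foot on the table
- bank1: grey power bank, a slab 90 (x) by 22 (y) by 70 mm high, standing on its long narrow edge on the table; the lower edge chamfered, by 5 mm at its two ends and 2.5 mm along its sides. Origin: centre of its underside; z up. Two to four of these are present. It stands 36 mm out of the station when fully in a slot; either way round will do. 0.14 to 0.28 kg; falls over if knocked
- bank2: grey power bank, a slab 90 (x) by 22 (y) by 70 mm high, standing on its long narrow edge on the table; the lower edge chamfered, by 5 mm at its two ends and 2.5 mm along its sides. Origin: centre of its underside; z up. Two to four of these are present. It stands 36 mm out of the station when fully in a slot; either way round will do. 0.14 to 0.28 kg; falls over if knocked
- bank3: grey power bank, a slab 90 (x) by 22 (y) by 70 mm high, standing on its long narrow edge on the table; the lower edge chamfered, by 5 mm at its two ends and 2.5 mm along its sides. Origin: centre of its underside; z up. Two to four of these are present. It stands 36 mm out of the station when fully in a slot; either way round will do. 0.14 to 0.28 kg; falls over if knocked
- bank4: grey power bank, a slab 90 (x) by 22 (y) by 70 mm high, standing on its long narrow edge on the table; the lower edge chamfered, by 5 mm at its two ends and 2.5 mm along its sides. Origin: centre of its underside; z up. Two to four of these are present. It stands 36 mm out of the station when fully in a slot; either way round will do. 0.14 to 0.28 kg; falls over if knocked
- tray: shallow wooden tray, fixed, 125 by 125 by 22 mm high, walls and floor 6 mm. Origin: centre of its underside
- teapot: white teapot, 100 mm across, 92 mm high; to be left alone. Origin: centre of its underside
- cup1: white tea cup, 64 mm across, 42 mm high; to be left alone. Origin: centre of its underside
- cup2: white tea cup like the other; to be left alone. Origin: centre of its underside
Mind the look-alikes: they are no part of the job. Leave any turquoise look-alike of the pack2 alone.

How it is judged:
On the way, in this order (a step that is already met when the one before it is completed fails the run):
1. both fresh packs are fully home in the two sockets and every power bank present is fully down in a slot ((((horizontal distance between pack1 and socketA below 0.004 m and z of pack1 in the frame of station below 0.0355 m and angle between pack1's own z axis and vertical below 0.06 rad) and (horizontal distance between pack2 and socketB below 0.004 m and z of pack2 in the frame of station below 0.0355 m and angle between pack2's own z axis and vertical below 0.06 rad)) or ((horizontal distance between pack1 and socketB below 0.004 m and z of pack1 in the frame of station below 0.0355 m and angle between pack1's own z axis and vertical below 0.06 rad) and (horizontal distance between pack2 and socketA below 0.004 m and z of pack2 in the frame of station below 0.0355 m and angle between pack2's own z axis and vertical below 0.06 rad))) and z of bank1 in the frame of station between 0.006 and 0.016 m and x of bank1 in the frame of station between 0.005 and 0.025 m and y of bank1 in the frame of station between -0.13 and 0.04 m and angle between each of bank1, bank2, bank3, bank4's own z axis and vertical below 0.1 rad and z of bank2 in the frame of station between 0.006 and 0.016 m and x of bank2 in the frame of station between 0.005 and 0.025 m and y of bank2 in the frame of station between -0.13 and 0.04 m and z of bank3 in the frame of station between 0.006 and 0.016 m and x of bank3 in the frame of station between 0.005 and 0.025 m and y of bank3 in the frame of station between -0.13 and 0.04 m and z of bank4 in the frame of station between 0.006 and 0.016 m and x of bank4 in the frame of station between 0.005 and 0.025 m and y of bank4 in the frame of station between -0.13 and 0.04 m), for 0.2 s.
2. the start button is then pressed fully down (value of joint start above 0.0045 m), for 0.05 s.
At the end, for the whole second after the job is handed in: each fresh pack within 4 mm of a socket's centre, its foot within 3.5 mm of the socket's floor and upright within 0.06 rad; every bank present within 4 mm of a slot's floor, upright within 0.1 rad; the spent pack resting in the tray; the button released; all at rest (all of step 1 and x of spent in the frame of tray between -0.06 and 0.06 m and y of spent in the frame of tray between -0.06 and 0.06 m and z of spent in the frame of tray below 0.045 m and value of joint start below 0.002 m and linear speed of each of spent, pack1, pack2, bank1, bank2, bank3, bank4 below 0.02 m/s); the robot touches nothing.
It fails at once if the teapot or a cup is pushed more than 40 mm aside or tipped over (distance of any of teapot, cup1, cup2 from where it was at the start of the episode above 0.04 m or angle between any of teapot, cup1, cup2's own z axis and vertical above 0.5 rad).
Of bank1, bank2, bank3, bank4 only 2 to 4 are there at a start; the rules pass over those that are not, and their reading is None.
At some moment in a run one of pack1, pack2 may be knocked a few centimetres aside while the robot is not near it.
It also fails if it takes over 210 s, if anything falls off the work surface, if the arm or the gripper's body presses on something with over 40 N, if the wrist force passes 120 N, or if a joint passes its speed limit or range.

### The arm

A 6-joint arm with a two-finger parallel gripper is mounted at the origin on the work surface. World frame = base frame: x ahead of the robot, y to its left, z up, the work surface at z = 0. Lengths are in m, angles in rad, forces in N, time in s.
With the tool pointing down it reaches from about 0.3 to 0.75 m from the base axis. Payload 8.5 kg.
Tool frame: the origin (TCP) lies midway between the tips of the shut fingers; the grasp point (between the pads) lies 19 mm behind it; z points along the fingers, y is the direction in which the jaws open and shut (so a half turn about z gives the same grasp; the last joint's range is limited). The gripper opens to 85 mm and grips with 20 to 120 N. Pads are 22 mm wide; open, the fingers measure 114 mm over their backs; the gripper's body (76 mm by 85 mm) begins 54 mm behind the grasp point. The pads swing forward as they close: fully open they stand 13 mm farther back than shut.
Start: joints at [-1.454, 0.381, 1.297, -0, 1.464, -0.215], TCP at [0.179, -0.52, 0.231] pointing down, gripper open.
Joint ranges: [-3.11, 3.11], [-0.89, 2.33], [0.22, 2.48], [-1.42, 4.56], [0.17, 2.85], [-2.88, 2.88]. Speed limits (rad/s): [2.39, 2.39, 3.14, 3.14, 3.14, 3.14].

### API

Orientations are given as [roll, pitch, yaw] about the fixed x, y, z axes, in that order (R = Rz(yaw) Ry(pitch) Rx(roll)).
In Python, from station import status, imaging, arm gives the robot as it stands.
- The arm moves only by the tool move_arm, never from a script. Its argument "series" is a list of rows, each an object of numbers: "x", "y", "z": the shift along the tool's x, y, z in units of 25 cm (1.0 is 25 cm); "ax", "ay", "az": the turn, a rotation vector about the tool's x, y, z in units of 2 rad (1.0 is 2 rad). A call has exactly 5 rows; each row is the pose to reach, as a shift and turn from the pose commanded when the call began, along the tool's axes at that moment; what a row does not reach only later rows make up. A row lasts 1/8 s, in which the tool goes at most 62.5 mm and 10.7 degrees, less where a joint would pass 70% of its speed; a pose out of reach is approached as far as the arm can. A call with a number of a shift or a turn outside -1 to 1 is refused whole. A call with a gripper value outside its range is refused whole. "gripper" is the opening, from 0 (shut) to 1 (fully open), set as the call begins (left out, the last holds). The fingers move at their own pace and stop on an object; "force" is the grip in N (left out, the last holds). Time passes only in rows, so rows that repeat a pose let the fingers close, or fill a call up. It gives the time, the measured TCP pose, the force and the opening at its end, in the units of the state.
- status.read_state(): the state, without advancing time (a new reading comes with each control period).
- imaging.camera(name): name is "side" or "top" or "wrist"; returns a dict with "image" (480x640x3 uint8, red, green, blue), "range_z" (480x640 float32, m along the optical axis (not along the pixel's ray), 0 where there is no reading), "vertical_fov" (degrees; the focal length in pixels is half the picture's height over the tangent of half this angle, whatever the lens; pixels are square), "cx", "cy" (the principal point, pixels), "camera_from_world" (4x4, takes a point from world to camera coordinates); the wrist camera has in their place "hand_eye" (4x4, takes a point from camera to tool coordinates, whose origin is the TCP and whose axes are the flange's). Camera axes: x right, y down, z forward; pixel columns grow to the right and rows downward; lengths in m; the calibration is good to about 2 mm. A picture is of the moment at which its call begins: read the wrist's pose just before it.
- arm.job_done(): hands the job in, once; it reports no verdict.
The state is a dict: "clock": time; "q": joint angles; "qvel": joint speeds; "joint_torque": joint torques, N m; "eef_pos": TCP position; "tcp_rot": TCP orientation; "ft_force": force on the tool from outside, world axes, zero at the start; "wrist_torque": the same for the moment, N m; "finger_gap": finger opening in m.
Only numpy, scipy, OpenCV 4.12 (cv2) and the standard library are available. Lean on these libraries where they do the work, as an engineer would, in place of code of your own. Each camera call takes 0.05 s, during which the arm holds its last target.

## Working session

There is one attempt and no reset: what is moved stays moved. The work goes in short steps, Python scripts to look and compute and a tool call to move; the robot and the scene stay as the last step left them, time stands still between calls to the robot, and variables do not carry over. Pictures are saved under pics/ and viewed, and the job is handed in when it is done.

Besides the shell and the picture viewer there is one more tool, called as name(argument=value, ...), one argument or row to a line, values as JSON. move_arm: Moves the arm, as the interface text tells. Its arguments: {"type":"object","properties":{"series":{"type":"array","items":{"type":"object","properties":{"x":{"type":"number"},"y":{"type":"number"},"z":{"type":"number"},"ax":{"type":"number"},"ay":{"type":"number"},"az":{"type":"number"}}}},"gripper":{"type":"number"},"force":{"type":"number"}},"required":["series"]}

```bash
ls; mkdir -p pics
cat > h.py <<'E'
import numpy as np, cv2
from station import status, imaging, arm
from scipy.spatial.transform import Rotation as R
def cam(n):
    s=status.read_state(); c=imaging.camera(n)
    h=c['image'].shape[0]; f=h/2/np.tan(np.radians(c['vertical_fov'])/2)
    if n=='wrist':
        T=np.eye(4);T[:3,:3]=R.from_euler('xyz',s['tcp_rot']).as_matrix();T[:3,3]=s['eef_pos']
        M=T@c['hand_eye']
    else: M=np.linalg.inv(c['camera_from_world'])
    c['M']=M;c['f']=f
    return c
def ray(c,u,v,z):
    d=c['M'][:3,:3]@np.array([(u-c['cx'])/c['f'],(v-c['cy'])/c['f'],1]);o=c['M'][:3,3]
    return o+d*(z-o[2])/d[2]
def cloud(c):
    Z=c['range_z'];v,u=np.mgrid[:Z.shape[0],:Z.shape[1]]
    P=np.stack([(u-c['cx'])/c['f']*Z,(v-c['cy'])/c['f']*Z,Z],-1)
    return P@c['M'][:3,:3].T+c['M'][:3,3]
def proj(c,p):
    q=np.linalg.inv(c['M'])@np.append(p,1);return c['f']*q[0]/q[2]+c['cx'],c['f']*q[1]/q[2]+c['cy']
def save(c,n): cv2.imwrite('pics/'+n+'.png',c['image'][...,::-1])
E
python3 - <<'E'
from h import *
print(status.read_state())
for n in ['top','side','wrist']:
    c=cam(n);save(c,n+'0');print(n,c['vertical_fov'],c['cx'],c['cy'],c['M'].round(3).tolist())
E
```

```text
pics
{'clock': 0.0, 'q': array([-1.45431053e+00,  3.81162015e-01,  1.29827326e+00,  5.24178578e-06,
        1.46360053e+00, -2.15310431e-01]), 'qvel': array([-0.00057239,  0.00158078, -0.00081074, -0.00189405, -0.00155836,
        0.00073825]), 'joint_torque': array([-4.47601242e-04, -4.48469782e+01, -2.31279337e+01, -1.95428793e-04,
        4.79485287e-03,  8.98504140e-06]), 'eef_pos': array([ 0.17911579, -0.51969791,  0.23072581]), 'tcp_rot': array([-3.14018393e+00, -3.13421580e-04,  3.31795447e-01]), 'ft_force': array([-0.52469468,  0.12791848, -0.3094655 ]), 'wrist_torque': array([ 0.01973324, -0.00355603, -0.03445467]), 'finger_gap': 0.0855997717905167}
top 54.508288211325144 319.11609628564446 243.8027368446583 [[-0.03, -0.98, 0.194, 0.336], [-1.0, 0.031, 0.004, -0.021], [-0.01, -0.194, -0.981, 1.267], [0.0, 0.0, 0.0, 1.0]]
side 55.96825544377354 313.2681827473638 243.57226333393962 [[-0.782, -0.481, 0.395, 0.144], [-0.623, 0.598, -0.505, 0.521], [0.007, -0.641, -0.767, 0.876], [0.0, 0.0, 0.0, 1.0]]
wrist 68.43288083529947 323.07862327848767 240.98246884595744 [[0.325, -0.909, -0.26, 0.247], [-0.946, -0.313, -0.088, -0.498], [-0.002, 0.275, -0.962, 0.374], [0.0, 0.0, 0.0, 1.0]]
```

View pics/top0.png

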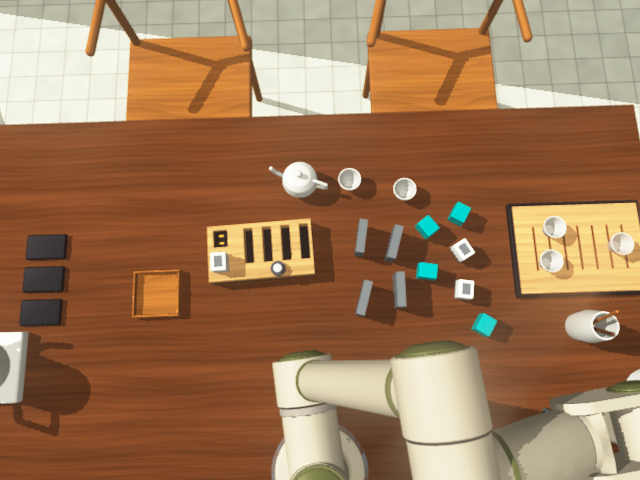

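View pics/side0.png

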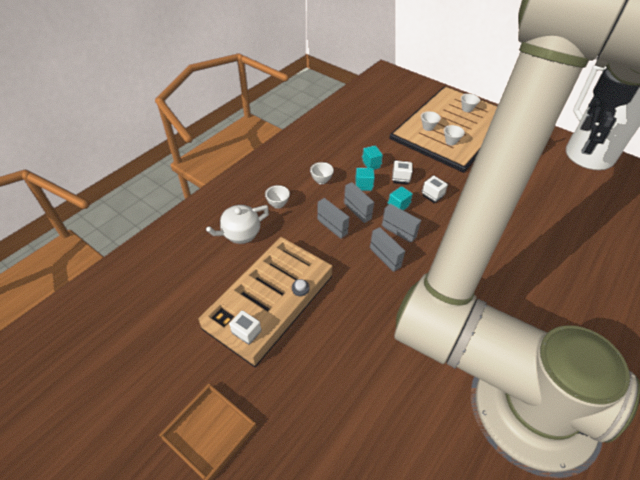

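View pics/wrist0.png

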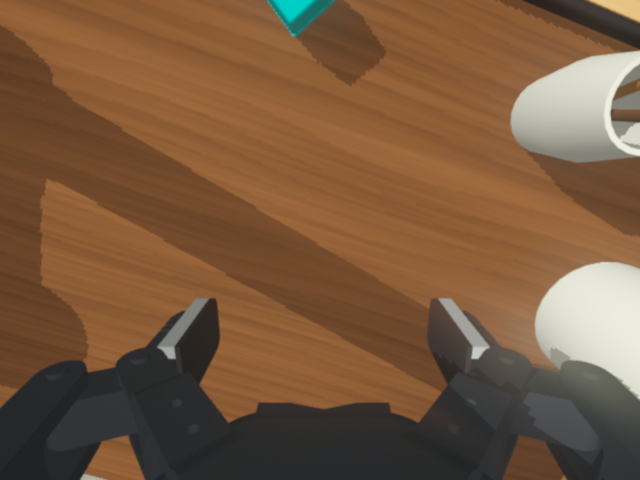

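The top view shows four grey banks at (361,237), (395,243), (365,298) and (400,290). The white packs are at (462,250) and (464,290), with teal look-alikes around them. The station is at about (260,250), with the spent pack at (218,261), and the tray is at (157,293).

```bash
cat > meas.py <<'E'
from h import *
def rects(c,mask,zlo,zhi,amin=25):
    P=cloud(c); m=(mask&(P[...,2]>zlo)&(P[...,2]<zhi)&(c['range_z']>0)).astype(np.uint8)
    n,l,s,ce=cv2.connectedComponentsWithStats(m)
    out=[]
    for i in range(1,n):
        if s[i,4]<amin: continue
        p=P[l==i]; r=cv2.minAreaRect((p[:,:2]*1000).astype(np.float32))
        out.append((ce[i].round(1),s[i,4],np.array(r[0]).round(1),np.array(r[1]).round(1),round(r[2],1),p[:,2].mean().round(4)))
    return out
def hsv(c): return cv2.cvtColor(c['image'],cv2.COLOR_RGB2HSV)
E
python3 - <<'E'
from meas import *
for n in ['top','side']:
    c=cam(n);h=hsv(c);H,S,V=[h[...,i].astype(int) for i in range(3)]
    print(n);P=cloud(c);
    print('table z',P[350,300],P[300,120])
    for nm,m,a,b in [('gray',(S<70)&(V>60)&(V<190),.062,.08),('white',(S<40)&(V>190),.045,.06),('spent',(S<40)&(V>180),.075,.095),('teal',(H>80)&(H<95)&(S>120),.03,.08),('stat',(S>60)&(H<30),.038,.05),('tray',(S>60)&(H<30),.015,.03),('btn',S<90,.06,.072)]:
        print(nm)
        for r in rects(c,m,a,b): print('  ',*r)
E
```

```text
top
table z [ 0.30095688  0.04336133 -0.00404476] [ 0.44847634  0.5317524  -0.00452699]
gray
   [361.7 235.5] 283 [ 593.3 -129.4] [22.2 90.1] 80.5 0.0697
   [395.3 241.2] 295 [ 574.5 -216.4] [22.6 89.5] 72.6 0.0698
   [226.2 263.7] 25 [529.7 225.6] [11.5 42.4] 75.2 0.0718
   [400.9 288.6] 314 [ 449.8 -223.2] [23.  89.7] 89.3 0.0694
   [364.4 297.1] 305 [ 430.6 -128.6] [22.1 88.8] 73.7 0.0699
   [604.6 323.8] 39 [ 343.1 -729.2] [ 6.3 22.5] 89.8 0.07
   [588.5 339.9] 26 [ 304.7 -687.3] [31.2  3.8] 68.0 0.0703
   [  0.5 364.8] 26 [288.5 794. ] [39.5  6.6] 5.5 0.0656
white
   [287.7 186.2] 39 [742.8  66.4] [59.9 13. ] 32.4 0.0545
   [559.4 226.2] 96 [ 601.6 -655. ] [25.  49.4] 74.7 0.053
   [626.7 243.5] 107 [ 548.4 -826. ] [22.8 52.2] 76.8 0.053
   [463.5 248.7] 201 [ 551.5 -398.4] [47.6 39.7] 30.4 0.0534
   [556.1 260.8] 115 [ 508.6 -634.3] [27.7 50.2] 74.8 0.0527
   [465.5 288.5] 209 [ 445.9 -393.8] [39.6 47.4] 82.3 0.0533
   [574.7 324.1] 57 [ 347.4 -664.7] [13.7 55.9] 80.9 0.0522
spent
   [299.1 174.9] 93 [762.3  33.2] [35.6 37.6] 47.6 0.0809
   [218.1 261.1] 203 [533.9 245.2] [47.1
[... 3601 characters left out ...]
4] 33 [ 610.8 -650. ] [56.8 33.3] 42.3 0.0624
   [447.6 128.6] 26 [ 528.4 -616.7] [20.4 59.3] 5.0 0.0621
   [578.5 138.5] 57 [ 210.8 -817. ] [10.8 67. ] 40.4 0.0663
   [607.6 151.2] 101 [ 116.6 -812.5] [90.4 18.4] 42.8 0.0657
   [359.5 194.9] 271 [ 571.6 -215.1] [25.6 92.3] 73.1 0.0681
   [333.4 210.6] 288 [ 590.2 -127.7] [24.9 92.1] 81.2 0.0682
   [240.2 218.9] 461 [752.2  30.4] [99.9 86.9] 36.5 0.0663
   [402.4 215.4] 321 [ 447. -222.] [26.8 90.3] 88.1 0.0678
   [388.4 242. ] 360 [ 427.4 -126.7] [26.2 91. ] 73.0 0.0681
   [300.2 284.5] 93 [511.7  96.4] [22.2 21.8] 36.5 0.0668
   [246.6 333.4] 86 [520.5 257.1] [59.2 29.2] 43.3 0.0661
   [535.7 420.9] 226 [-6.4 53.1] [115.   33.5] 5.7 0.0657
```

```bash
cat > go.py <<'E'
import sys
from h import *
def go(x,y,z,yaw):
    s=status.read_state();Rc=R.from_euler('xyz',s['tcp_rot']);Rt=R.from_euler('xyz',[np.pi,0,yaw])
    d=Rc.inv().apply(np.array([x,y,z])-s['eef_pos']);rv=(Rc.inv()*Rt).as_rotvec()
    print('shift',(d/.25).round(4),'turn',(rv/2).round(4),'| t',round(s['clock'],2),'pos',s['eef_pos'].round(4),'F',s['ft_force'].round(1),'gap',round(s['finger_gap'],4))
if __name__=='__main__': go(*map(float,sys.argv[1:]))
E
python3 go.py 0.5 0.245 0.22 0.054
```

```text
shift [ 2.21   -2.4745  0.0461] turn [-0.0004 -0.      0.1389] | t 0.25 pos [ 0.1791 -0.5199  0.231 ] F [ 0.4 -0.1 -0.2] gap 0.0854
```

move_arm(
  series=[
    {"x":0.8,"y":-0.9,"z":0,"az":0.05},
    {"x":0.8,"y":-0.9,"z":0,"az":0.05},
    {"x":0.8,"y":-0.9,"z":0,"az":0.05},
    {"x":0.8,"y":-0.9,"z":0,"az":0.05},
    {"x":0.8,"y":-0.9,"z":0,"az":0.05},
  ],
  gripper=0.75,
)

```text
validation failed for argument at $.se...
```

```bash
python3 go.py 0.5 0.245 0.22 0.054
```

```text
shift [ 2.21   -2.4745  0.0461] turn [-0.0004 -0.      0.1389] | t 0.25 pos [ 0.1791 -0.5199  0.231 ] F [ 0.4 -0.1 -0.2] gap 0.0854
```

move_arm(
  series=[
    {"x":0.8,"y":-0.9,"z":0,"ax":0,"ay":0,"az":0.05},
    {"x":0.8,"y":-0.9,"z":0,"ax":0,"ay":0,"az":0.05},
    {"x":0.8,"y":-0.9,"z":0,"ax":0,"ay":0,"az":0.05},
    {"x":0.8,"y":-0.9,"z":0,"ax":0,"ay":0,"az":0.05},
    {"x":0.8,"y":-0.9,"z":0,"ax":0,"ay":0,"az":0.05},
  ],
  gripper=0.75,
)

```text
clock: 0.88
eef_pos: [0.2953, -0.2399, 0.2314]
tcp_rot: [3.141, -0.0, 0.232]
ft_force: [-0.6, -0.2, -0.1]
finger_gap: 0.0639
```

```bash
python3 go.py 0.5 0.245 0.22 0.054
```

```text
shift [ 1.2429 -1.6995  0.0456] turn [ 0.0001 -0.0002  0.089 ] | t 0.88 pos [ 0.2953 -0.2399  0.2314] F [-0.6 -0.2 -0.1] gap 0.0639
```

move_arm(
  series=[
    {"x":0.62,"y":-0.85,"z":0,"ax":0,"ay":0,"az":0.089},
    {"x":0.62,"y":-0.85,"z":0,"ax":0,"ay":0,"az":0.089},
    {"x":0.62,"y":-0.85,"z":0,"ax":0,"ay":0,"az":0.089},
    {"x":0.62,"y":-0.85,"z":0,"ax":0,"ay":0,"az":0.089},
    {"x":0.62,"y":-0.85,"z":0,"ax":0,"ay":0,"az":0.089},
  ],
)

```text
clock: 1.5
eef_pos: [0.3973, 0.0031, 0.2314]
tcp_rot: [-3.141, -0.0, 0.058]
ft_force: [-1.0, -0.8, -0.2]
finger_gap: 0.064
```

```bash
python3 go.py 0.5 0.245 0.22 0.054
```

```text
shift [ 0.4656 -0.9422  0.0458] turn [-0.0001 -0.0001  0.0018] | t 1.5 pos [0.3973 0.0031 0.2314] F [-1.  -0.8 -0.2] gap 0.064
```

move_arm(
  series=[
    {"x":0.466,"y":-0.942,"z":0.046,"ax":0,"ay":0,"az":0.002},
    {"x":0.466,"y":-0.942,"z":0.046,"ax":0,"ay":0,"az":0.002},
    {"x":0.466,"y":-0.942,"z":0.046,"ax":0,"ay":0,"az":0.002},
    {"x":0.466,"y":-0.942,"z":0.046,"ax":0,"ay":0,"az":0.002},
    {"x":0.466,"y":-0.942,"z":0.046,"ax":0,"ay":0,"az":0.002},
  ],
)

```text
clock: 2.12
eef_pos: [0.501, 0.2446, 0.2189]
tcp_rot: [-3.141, 0.001, 0.053]
ft_force: [0.3, 0.0, -0.0]
finger_gap: 0.0643
```

```bash
cat > wr.py <<'E'
from meas import *
import sys
c=cam('wrist');save(c,sys.argv[1]);h=hsv(c);H,S,V=[h[...,i].astype(int) for i in range(3)]
P=cloud(c);np.save('P.npy',P)
print('pos',status.read_state()['eef_pos'].round(4))
for nm,m,a,b in [('gray',(S<90)&(V>50)&(V<190),.064,.076),('white',(S<45)&(V>165),.047,.06),('spent',(S<45)&(V>165),.08,.092),('stat',(S>60)&(H<30),.040,.05),('tray',(S>60)&(H<30),.015,.03),('btn',S<90,.062,.075)]:
    r=rects(c,m,a,b,400)
    for x in r: print(nm,*x)
E
python3 wr.py w1
```

```text
pos [0.501  0.2441 0.219 ]
spent [324.2 188.8] 3013 [534.7 244.5] [47.1 39.2] 3.1 0.0869
stat [448.6 143.7] 39215 [567.7 140.2] [150.  281.2] 3.0 0.0467
tray [417.3 129.5] 553 [581.3 169.1] [95.6 20.9] 2.5 0.0228
tray [472.9 129.6] 798 [584.  117.6] [95.4 18.1] 3.2 0.0229
tray [527.6 130.6] 1043 [586.7  66.3] [95.3 16.2] 2.8 0.0228
tray [582.3 130.8] 1268 [589.4  14.3] [95.4 13.3] 4.0 0.0228
tray [138.1 238.7] 3780 [463.2 424.2] [125.1 125.9] 0.5 0.0214
btn [498.5 218.3] 646 [515.4  93.7] [23.1 22.6] 17.0 0.0681
```

View pics/w1.png

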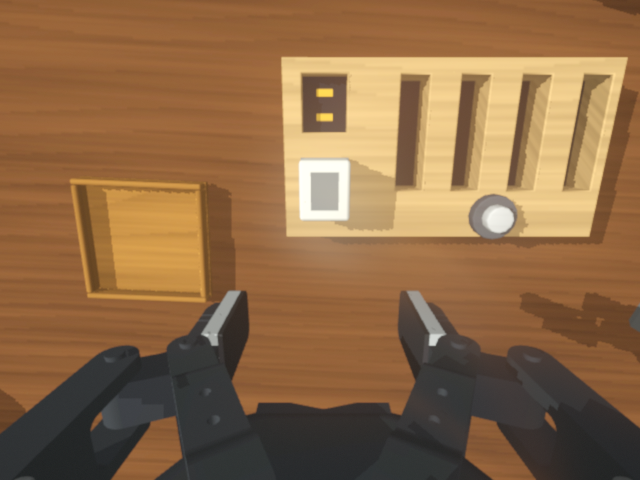

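The wrist view shows the station, with socket B at (324,103), the spent pack at (324,189) and the tray on the left. It agrees with the other cameras to within 2–3 mm.

```bash
python3 go.py 0.534 0.245 0.054 0.053
```

```text
shift [0.1326 0.0034 0.6598] turn [-0.0001  0.0005 -0.0002] | t 2.17 pos [0.501  0.2441 0.219 ] F [-0.9  0.  -0.4] gap 0.0641
```

move_arm(
  series=[
    {"x":0.133,"y":0.003,"z":0.2,"ax":0,"ay":0,"az":0},
    {"x":0.133,"y":0.003,"z":0.4,"ax":0,"ay":0,"az":0},
    {"x":0.133,"y":0.003,"z":0.55,"ax":0,"ay":0,"az":0},
    {"x":0.133,"y":0.003,"z":0.66,"ax":0,"ay":0,"az":0},
    {"x":0.133,"y":0.003,"z":0.66,"ax":0,"ay":0,"az":0},
  ],
)

```text
clock: 2.8
eef_pos: [0.5329, 0.2412, 0.0536]
tcp_rot: [3.141, 0.004, 0.048]
ft_force: [0.5, -0.5, 0.4]
finger_gap: 0.0641
```

move_arm(
  series=[
    {"x":0,"y":0,"z":0,"ax":0,"ay":0,"az":0},
    {"x":0,"y":0,"z":0,"ax":0,"ay":0,"az":0},
    {"x":0,"y":0,"z":0,"ax":0,"ay":0,"az":0},
    {"x":0,"y":0,"z":0,"ax":0,"ay":0,"az":0},
    {"x":0,"y":0,"z":0,"ax":0,"ay":0,"az":0},
  ],
  gripper=0.3,
  force=40,
)

```text
clock: 3.42
eef_pos: [0.5348, 0.2442, 0.0573]
tcp_rot: [-3.138, -0.005, 0.05]
ft_force: [-1.2, 7.7, 4.5]
finger_gap: 0.0391
```

```bash
python3 go.py 0.534 0.245 0.054 0.053
```

```text
shift [-0.0032 -0.0035  0.0131] turn [-0.0016 -0.0023 -0.0015] | t 3.42 pos [0.5348 0.2442 0.0573] F [-1.2  7.7  4.5] gap 0.0391
```

Run:
```python
from h import *
for i in range(4):
    cam('top');s=status.read_state();print(s['eef_pos'].round(4),s['tcp_rot'].round(3),s['ft_force'].round(1),s['finger_gap'])
```

```text
[0.5348 0.2442 0.0573] [-3.138 -0.005  0.05 ] [-1.3  8.2  4.3] 0.03947207212083074
[0.5348 0.2442 0.0573] [-3.138 -0.005  0.05 ] [-1.6  7.6  4.4] 0.03954669216502586
[0.5348 0.2442 0.0573] [-3.138 -0.005  0.05 ] [-0.4  7.7  3.5] 0.03941409534121326
[0.5348 0.2442 0.0573] [-3.138 -0.005  0.05 ] [-1.8  8.1  3.5] 0.039331733053338584
```

move_arm(
  series=[
    {"x":0,"y":0,"z":-0.06,"ax":0,"ay":0,"az":0},
    {"x":0,"y":0,"z":-0.12,"ax":0,"ay":0,"az":0},
    {"x":0,"y":0,"z":-0.2,"ax":0,"ay":0,"az":0},
    {"x":0,"y":0,"z":-0.3,"ax":0,"ay":0,"az":0},
    {"x":0,"y":0,"z":-0.3,"ax":0,"ay":0,"az":0},
  ],
)

```text
clock: 4.25
eef_pos: [0.5349, 0.2426, 0.1323]
tcp_rot: [-3.141, -0.005, 0.05]
ft_force: [0.3, -0.3, -2.7]
finger_gap: 0.0396
```

```bash
python3 go.py 0.463 0.4245 0.1 0.053
```

```text
shift [-0.2517 -0.7409  0.1285] turn [-0.0003 -0.0025 -0.0017] | t 4.25 pos [0.5349 0.2426 0.1323] F [ 0.3 -0.3 -2.7] gap 0.0396
```

move_arm(
  series=[
    {"x":-0.25,"y":-0.74,"z":0,"ax":0,"ay":0.0025,"az":0},
    {"x":-0.25,"y":-0.74,"z":0,"ax":0,"ay":0.0025,"az":0},
    {"x":-0.25,"y":-0.74,"z":0,"ax":0,"ay":0.0025,"az":0},
    {"x":-0.25,"y":-0.74,"z":0.2,"ax":0,"ay":0.0025,"az":0},
    {"x":-0.25,"y":-0.74,"z":0.2,"ax":0,"ay":0.0025,"az":0},
  ],
)

```text
clock: 4.88
eef_pos: [0.4598, 0.4234, 0.076]
tcp_rot: [3.137, 0.003, 0.051]
ft_force: [0.3, -0.7, -2.6]
finger_gap: 0.0395
```

```bash
python3 go.py 0.463 0.4245 0.034 0.053
```

```text
shift [ 0.0135 -0.0043  0.1678] turn [ 0.0023  0.0014 -0.0009] | t 4.88 pos [0.4598 0.4234 0.076 ] F [ 0.3 -0.7 -2.6] gap 0.0395
```

move_arm(
  series=[
    {"x":0,"y":0,"z":0.1,"ax":0.002,"ay":0.001,"az":0},
    {"x":0,"y":0,"z":0.15,"ax":0.002,"ay":0.001,"az":0},
    {"x":0,"y":0,"z":0.172,"ax":0.002,"ay":0.001,"az":0},
    {"x":0,"y":0,"z":0.172,"ax":0.002,"ay":0.001,"az":0},
    {"x":0,"y":0,"z":0.172,"ax":0.002,"ay":0.001,"az":0},
  ],
)

```text
clock: 5.5
eef_pos: [0.4629, 0.4244, 0.0377]
tcp_rot: [-3.137, -0.008, 0.05]
ft_force: [-0.1, -0.9, -2.4]
finger_gap: 0.0394
```

move_arm(
  series=[
    {"x":0,"y":0,"z":0,"ax":0,"ay":0,"az":0},
    {"x":0,"y":0,"z":0,"ax":0,"ay":0,"az":0},
    {"x":0,"y":0,"z":-0.1,"ax":0,"ay":0,"az":0},
    {"x":0,"y":0,"z":-0.3,"ax":0,"ay":0,"az":0},
    {"x":0,"y":0,"z":-0.5,"ax":0,"ay":0,"az":0},
  ],
  gripper=0.7,
)

```text
clock: 6.12
eef_pos: [0.4615, 0.4237, 0.1635]
tcp_rot: [-3.138, -0.007, 0.05]
ft_force: [-0.6, -0.2, 0.4]
finger_gap: 0.0596
```

```bash
python3 go.py 0.45 -0.36 0.2 0.1
python3 - <<'E'
from h import *
c=cam('top');save(c,'top1')
E
```

```text
shift [-0.201  3.128 -0.16 ] turn [-0.0019 -0.0035 -0.0251] | t 6.12 pos [0.4615 0.4237 0.1635] F [-0.6 -0.2  0.4] gap 0.0596
```

View pics/top1.png

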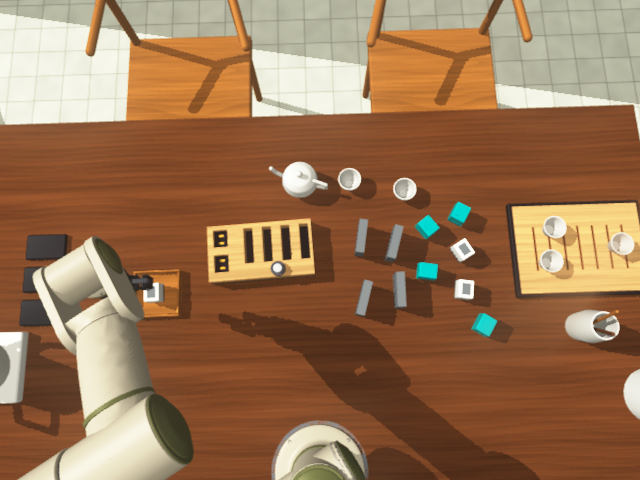

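Spent pack stands in the tray at (152,292), and both sockets are empty.

move_arm(
  series=[
    {"x":-0.1,"y":1,"z":-0.1,"ax":-0.002,"ay":-0.003,"az":-0.01},
    {"x":-0.1,"y":1,"z":-0.1,"ax":-0.002,"ay":-0.003,"az":-0.01},
    {"x":-0.1,"y":1,"z":-0.1,"ax":-0.002,"ay":-0.003,"az":-0.01},
    {"x":-0.1,"y":1,"z":-0.1,"ax":-0.002,"ay":-0.003,"az":-0.01},
    {"x":-0.1,"y":1,"z":-0.1,"ax":-0.002,"ay":-0.003,"az":-0.01},
  ],
)

```text
clock: 6.8
eef_pos: [0.4492, 0.1698, 0.1864]
tcp_rot: [3.141, -0.002, 0.065]
ft_force: [0.7, 0.5, 0.4]
finger_gap: 0.0598
```

move_arm(
  series=[
    {"x":-0.1,"y":1,"z":-0.05,"ax":0,"ay":0,"az":-0.01},
    {"x":-0.1,"y":1,"z":-0.05,"ax":0,"ay":0,"az":-0.01},
    {"x":-0.1,"y":1,"z":-0.05,"ax":0,"ay":0,"az":-0.01},
    {"x":-0.1,"y":1,"z":-0.05,"ax":0,"ay":0,"az":-0.01},
    {"x":-0.1,"y":1,"z":-0.05,"ax":0,"ay":0,"az":-0.01},
  ],
)

```text
clock: 7.42
eef_pos: [0.4419, -0.0814, 0.1983]
tcp_rot: [3.141, -0.002, 0.085]
ft_force: [0.1, 0.4, 0.3]
finger_gap: 0.0601
```

move_arm(
  series=[
    {"x":-0.1,"y":1,"z":0,"ax":0,"ay":0,"az":0},
    {"x":-0.1,"y":1,"z":0,"ax":0,"ay":0,"az":0},
    {"x":-0.1,"y":1,"z":0,"ax":0,"ay":0,"az":0},
    {"x":-0.1,"y":1,"z":0,"ax":0,"ay":0,"az":0},
    {"x":-0.1,"y":1,"z":0,"ax":0,"ay":0,"az":0},
  ],
)

```text
clock: 8.05
eef_pos: [0.4396, -0.3318, 0.1973]
tcp_rot: [3.142, -0.001, 0.088]
ft_force: [0.1, 0.9, 0.6]
finger_gap: 0.0599
```

```bash
python3 wr.py w2; python3 go.py 0.42 -0.39 0.2 0.1
```

```text
pos [ 0.4396 -0.3298  0.1974]
gray [39.8 28.2] 2355 [ 568.5 -126.4] [25.  40.1] 82.1 0.0703
gray [169.   46.6] 3674 [ 565.  -214.5] [23.6 69.3] 73.0 0.0706
gray [186.5 205.9] 3599 [ 449.8 -224.6] [23.1 90.3] 89.3 0.0707
gray [ 67.2 219.1] 3775 [ 431.  -129.8] [23.8 91. ] 73.8 0.0705
white [423.8  92.3] 3599 [ 551.4 -400. ] [47.8 39.6] 30.2 0.0547
white [398.1 225.4] 2695 [ 446.7 -395.6] [39.8 48.2] 81.1 0.0546
tray [602.  157.6] 17196 [ 515.8 -558.8] [233.5  94.3] 19.9 0.0226
btn [40.9 28.4] 2489 [ 568.7 -126.4] [25.  40.3] 82.1 0.07
btn [169.6  46.7] 3801 [ 565.3 -214.7] [23.8 70. ] 73.1 0.0703
btn [186.9 205.7] 3691 [ 449.8 -224.6] [23.1 90.3] 89.3 0.0705
btn [ 68.  218.9] 3948 [ 431.  -129.8] [23.8 91. ] 73.8 0.0701
shift [-0.0995  0.2328 -0.0106] turn [-0.0004 -0.0004 -0.0055] | t 8.1 pos [ 0.4396 -0.3298  0.1974] F [ 0.3 -0.5  0.4] gap 0.0597
```

View pics/w2.png

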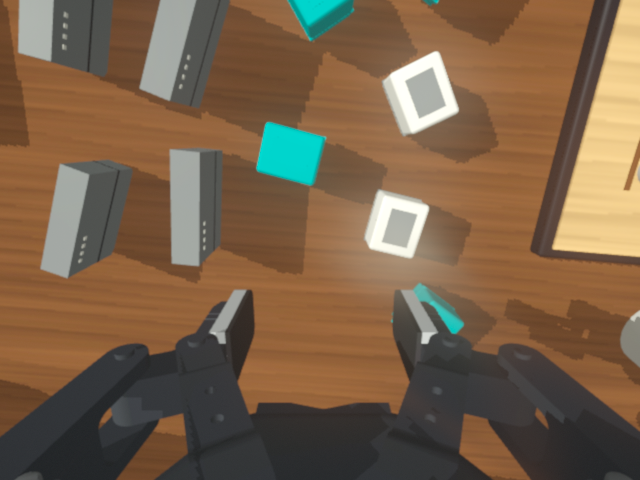

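The near white pack is at (398,225) and the far one at (424,92), and neither has moved. I'll grasp the near one first.

```bash
python3 go.py 0.4465 -0.395 0.026 -0.145
```

```text
shift [0.0037 0.2627 0.6854] turn [-0.0005 -0.0004  0.117 ] | t 8.1 pos [ 0.4396 -0.3298  0.1974] F [ 0.3 -0.5  0.4] gap 0.0597
```

move_arm(
  series=[
    {"x":0.004,"y":0.263,"z":0.15,"ax":0,"ay":0,"az":0.06},
    {"x":0.004,"y":0.263,"z":0.3,"ax":0,"ay":0,"az":0.117},
    {"x":0.004,"y":0.263,"z":0.4,"ax":0,"ay":0,"az":0.117},
    {"x":0.004,"y":0.263,"z":0.4,"ax":0,"ay":0,"az":0.117},
    {"x":0.004,"y":0.263,"z":0.4,"ax":0,"ay":0,"az":0.117},
  ],
  gripper=0.78,
)

```text
clock: 8.72
eef_pos: [0.4471, -0.3942, 0.0996]
tcp_rot: [3.14, -0.003, -0.142]
ft_force: [0.3, -0.0, -1.1]
finger_gap: 0.0667
```

```bash
python3 go.py 0.4465 -0.395 0.026 -0.145
```

```text
shift [-0.0026  0.003   0.2945] turn [ 0.0006 -0.0013  0.0013] | t 8.72 pos [ 0.4471 -0.3942  0.0996] F [ 0.3 -0.  -1.1] gap 0.0667
```

move_arm(
  series=[
    {"x":-0.003,"y":0.003,"z":0.15,"ax":0,"ay":0,"az":0},
    {"x":-0.003,"y":0.003,"z":0.25,"ax":0,"ay":0,"az":0},
    {"x":-0.003,"y":0.003,"z":0.294,"ax":0,"ay":0,"az":0},
    {"x":-0.003,"y":0.003,"z":0.294,"ax":0,"ay":0,"az":0},
    {"x":-0.003,"y":0.003,"z":0.294,"ax":0,"ay":0,"az":0},
  ],
)

```text
clock: 9.35
eef_pos: [0.4457, -0.3961, 0.026]
tcp_rot: [3.14, -0.003, -0.144]
ft_force: [-0.0, 0.2, -0.2]
finger_gap: 0.0666
```

move_arm(
  series=[
    {"x":0,"y":0,"z":0,"ax":0,"ay":0,"az":0},
    {"x":0,"y":0,"z":0,"ax":0,"ay":0,"az":0},
    {"x":0,"y":0,"z":0,"ax":0,"ay":0,"az":0},
    {"x":0,"y":0,"z":0,"ax":0,"ay":0,"az":0},
    {"x":0,"y":0,"z":0,"ax":0,"ay":0,"az":0},
  ],
  gripper=0.3,
  force=40,
)

```text
clock: 9.98
eef_pos: [0.4455, -0.3959, 0.0255]
tcp_rot: [3.141, -0.002, -0.144]
ft_force: [0.7, 1.4, 6.0]
finger_gap: 0.0395
```

```bash
python3 go.py 0.4465 -0.395 0.026 -0.145
```

```text
shift [ 0.0036 -0.0042 -0.0021] turn [ 0.0004 -0.001   0.0004] | t 9.97 pos [ 0.4455 -0.3959  0.0255] F [0.7 1.4 6. ] gap 0.0395
```

move_arm(
  series=[
    {"x":0,"y":0,"z":-0.1,"ax":0,"ay":0,"az":0},
    {"x":0,"y":0,"z":-0.3,"ax":0,"ay":0,"az":0},
    {"x":0,"y":-0.1,"z":-0.5,"ax":0,"ay":0,"az":0},
    {"x":0,"y":-0.3,"z":-0.5,"ax":0,"ay":0,"az":0},
    {"x":0,"y":-0.55,"z":-0.5,"ax":0,"ay":0,"az":0},
  ],
)

```text
clock: 10.6
eef_pos: [0.4647, -0.2588, 0.1499]
tcp_rot: [3.141, -0.002, -0.146]
ft_force: [0.5, -0.2, -1.5]
finger_gap: 0.0393
```

```bash
python3 go.py 0.533 0.244 0.12 0.053
```

```text
shift [-0.0226 -2.0294  0.119 ] turn [ 0.0003 -0.0009 -0.0995] | t 10.6 pos [ 0.4647 -0.2588  0.1499] F [ 0.5 -0.2 -1.5] gap 0.0393
```

move_arm(
  series=[
    {"x":-0.01,"y":-1,"z":0,"ax":0,"ay":0,"az":-0.06},
    {"x":-0.01,"y":-1,"z":0,"ax":0,"ay":0,"az":-0.06},
    {"x":-0.01,"y":-1,"z":0,"ax":0,"ay":0,"az":-0.06},
    {"x":-0.01,"y":-1,"z":0,"ax":0,"ay":0,"az":-0.06},
    {"x":-0.01,"y":-1,"z":0,"ax":0,"ay":0,"az":-0.06},
  ],
)

```text
clock: 11.22
eef_pos: [0.4979, -0.008, 0.1496]
tcp_rot: [-3.141, -0.001, -0.018]
ft_force: [-0.3, -1.0, -1.5]
finger_gap: 0.0396
```

```bash
python3 go.py 0.533 0.244 0.12 0.053
```

```text
shift [ 0.1217 -1.0104  0.1193] turn [-0.0003 -0.0003 -0.0357] | t 11.22 pos [ 0.4979 -0.008   0.1496] F [-0.3 -1.  -1.5] gap 0.0396
```

move_arm(
  series=[
    {"x":0.122,"y":-1,"z":0,"ax":0,"ay":0,"az":-0.036},
    {"x":0.122,"y":-1,"z":0,"ax":0,"ay":0,"az":-0.036},
    {"x":0.122,"y":-1,"z":0,"ax":0,"ay":0,"az":-0.036},
    {"x":0.122,"y":-1,"z":0.1,"ax":0,"ay":0,"az":-0.036},
    {"x":0.122,"y":-1,"z":0.15,"ax":0,"ay":0,"az":-0.036},
  ],
)

```text
clock: 11.85
eef_pos: [0.5346, 0.2396, 0.1108]
tcp_rot: [-3.142, -0.0, 0.051]
ft_force: [0.4, -0.4, -1.9]
finger_gap: 0.0398
```

```bash
python3 wr.py w3;python3 go.py 0.533 0.244 0.09 0.053
```

```text
pos [0.5339 0.2383 0.1091]
gray [565.1 322.9] 446 [509.9  93.8] [23.8 11.9] 89.1 0.0683
white [ 30.2 321.8] 664 [486.6 422.9] [37.3  7.8] 83.4 0.0542
stat [455.4 192.2] 58886 [566.4 156.6] [151.  248.8] 3.0 0.0467
tray [445.4 185.7] 1395 [581.  168.4] [95.6 19.6] 3.3 0.0228
tray [524.  182.4] 2057 [583.7 116.3] [95.7 16.3] 3.2 0.0228
tray [601.7 180.6] 2713 [586.5  63.7] [95.7 12.3] 2.0 0.0228
tray [102.4 270.1] 2665 [488.6 413.6] [ 75.  104.6] 0.6 0.0213
tray [ 41.7 393.1] 583 [404.  454.6] [61.4 17.7] 79.4 0.0219
btn [566.8 312.1] 1388 [515.6  93.7] [23.3 23.3] 19.3 0.0678
shift [-0.0022 -0.0231  0.0762] turn [ 0.0004  0.0015 -0.0016] | t 11.9 pos [0.5339 0.2383 0.1091] F [-1.4  0.2 -4. ] gap 0.0392
```

View pics/w3.png

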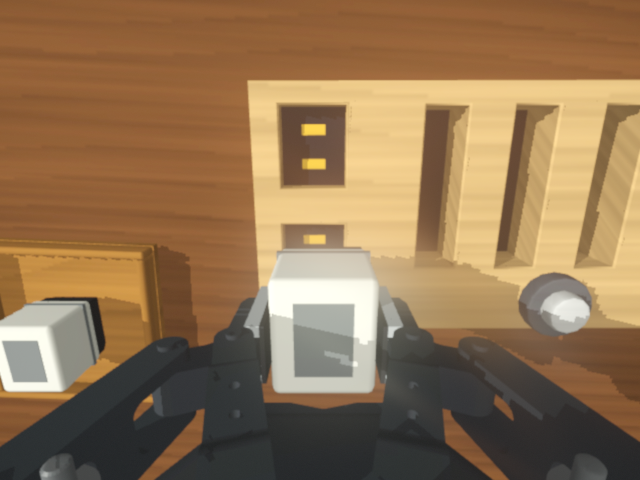

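The pack is held at (323,320), with socket A just ahead and below at (313,238). The spent pack still stands in the tray.

```bash
cat > held.py <<'E'
from meas import *
import sys
c=cam('wrist');s=status.read_state();h=hsv(c);P=cloud(c)
z=s['eef_pos'][2]
m=(h[...,1]<60)&(h[...,2]>150)
for r in rects(c,m,z+.018,z+.036,800): 
    d=R.from_euler('xyz',s['tcp_rot']).inv().apply(np.array([*r[2]/1000,r[5]])-s['eef_pos'])
    print(*r,'tool offs mm',(d*1000).round(1))
print(s['eef_pos'].round(4),s['tcp_rot'].round(3))
E
python3 held.py
```

```text
[324.  323.8] 11117 [535.2 237.3] [48.5 52.3] 2.2 0.1379 tool offs mm [  1.1  -0.3 -27.6]
[0.5341 0.2369 0.1103] [3.141e+00 3.000e-03 4.800e-02]
```

```bash
python3 go.py 0.5333 0.2442 0.0765 0.053
```

```text
shift [-0.0013 -0.0293  0.135 ] turn [ 0.0005  0.0014 -0.0023] | t 11.95 pos [0.5341 0.2369 0.1103] F [-0.6 -0.9 -1. ] gap 0.0393
```

move_arm(
  series=[
    {"x":-0.001,"y":-0.029,"z":0.06,"ax":0,"ay":0.001,"az":-0.002},
    {"x":-0.001,"y":-0.029,"z":0.11,"ax":0,"ay":0.001,"az":-0.002},
    {"x":-0.001,"y":-0.029,"z":0.135,"ax":0,"ay":0.001,"az":-0.002},
    {"x":-0.001,"y":-0.029,"z":0.135,"ax":0,"ay":0.001,"az":-0.002},
    {"x":-0.001,"y":-0.029,"z":0.135,"ax":0,"ay":0.001,"az":-0.002},
  ],
)

```text
clock: 12.58
eef_pos: [0.5345, 0.2445, 0.0789]
tcp_rot: [-3.142, -0.004, 0.052]
ft_force: [0.3, -0.1, -1.7]
finger_gap: 0.039
```

```bash
python3 go.py 0.5333 0.2442 0.0765 0.053; python3 held.py; python3 go.py 0.5333 0.2442 0.0765 0.053
```

```text
shift [-0.0051  0.0008  0.0096] turn [-0.     -0.0019 -0.0007] | t 12.57 pos [0.5345 0.2445 0.0789] F [ 0.3 -0.1 -1.7] gap 0.039
[324.  323.1] 11283 [535.5 243.3] [48.8 52.3] 3.0 0.1076 tool offs mm [  1.    1.3 -28.7]
[0.5345 0.2445 0.0789] [-3.141 -0.004  0.052]
shift [-0.0051  0.0011  0.0098] turn [-0.0001 -0.002  -0.0007] | t 12.62 pos [0.5345 0.2445 0.0789] F [ 0.  -0.7 -1.2] gap 0.0395
```

move_arm(
  series=[
    {"x":-0.005,"y":0,"z":0.02,"ax":0,"ay":-0.002,"az":0},
    {"x":-0.005,"y":0,"z":0.04,"ax":0,"ay":-0.002,"az":0},
    {"x":-0.005,"y":0,"z":0.06,"ax":0,"ay":-0.002,"az":0},
    {"x":-0.005,"y":0,"z":0.075,"ax":0,"ay":-0.002,"az":0},
    {"x":-0.005,"y":0,"z":0.09,"ax":0,"ay":-0.002,"az":0},
  ],
)

```text
clock: 13.25
eef_pos: [0.5331, 0.2446, 0.0574]
tcp_rot: [3.141, 0.0, 0.052]
ft_force: [-13.0, -3.3, 35.9]
finger_gap: 0.0391
```

```bash
python3 go.py 0.5333 0.2442 0.0575 0.053
```

```text
shift [ 0.0006  0.0015 -0.0004] turn [ 0.0001  0.0002 -0.0005] | t 13.25 pos [0.5331 0.2446 0.0574] F [-13.   -3.3  35.9] gap 0.0391
```

move_arm(
  series=[
    {"x":0,"y":0,"z":-0.01,"ax":0,"ay":0,"az":0},
    {"x":0,"y":0,"z":-0.01,"ax":0,"ay":0,"az":0},
    {"x":0,"y":0,"z":-0.02,"ax":0,"ay":0,"az":0},
    {"x":0,"y":0,"z":-0.2,"ax":0,"ay":0,"az":0},
    {"x":-0.15,"y":0,"z":-0.45,"ax":0,"ay":0,"az":0},
  ],
  gripper=0.75,
)

```text
clock: 13.88
eef_pos: [0.5016, 0.2426, 0.16]
tcp_rot: [3.141, 0.002, 0.051]
ft_force: [0.3, -0.2, 1.0]
finger_gap: 0.0642
```

```bash
python3 wr.py w4; python3 wr.py w4
```

```text
pos [0.4998 0.2436 0.1675]
spent [322.3 202.2] 4735 [534.4 243.8] [47.4 39.4] 3.0 0.0869
stat [459.4 143.8] 54633 [567.6 142. ] [150.5 277.9] 3.1 0.0467
tray [434.3 126.6] 972 [581.2 168.7] [95.6 20.2] 2.7 0.0228
tray [501.6 127.8] 1382 [583.9 117. ] [95.5 17.9] 3.4 0.0229
tray [568.1 127.8] 1788 [586.8  64.3] [95.5 14.3] 4.4 0.0227
tray [629.1 150.2] 1271 [584.7   9.5] [ 9.5 86.7] 88.3 0.0225
tray [100.  257.8] 5601 [463.  424.4] [125.5 126.3] 0.4 0.0212
btn [535.4 236.5] 996 [515.2  93.7] [23.2 22.8] 53.2 0.068
pos [0.5011 0.2436 0.165 ]
spent [324.4 199.1] 4460 [533.9 243.7] [48.  39.4] 2.9 0.0869
stat [459.9 144.1] 52422 [567.7 140.7] [150.7 280.4] 3.0 0.0467
tray [433.2 126.8] 895 [581.4 168.6] [95.7 19.7] 2.8 0.0229
tray [498.5 127.9] 1271 [584.  117.1] [95.6 17.6] 3.0 0.0226
tray [563.4 128.3] 1659 [586.7  65.6] [95.5 15.3] 2.2 0.0228
tray [626.  135.8] 1687 [589.4  13.9] [95.4 12.1] 2.9 0.0226
tray [107.1 254.5] 5314 [463.2 424.7] [125.  126.7] 0.5 0.0212
btn [531.6 233. ] 940 [515.4  93.7] [22.9 23.1] 49.8 0.068
```

View pics/w4.png

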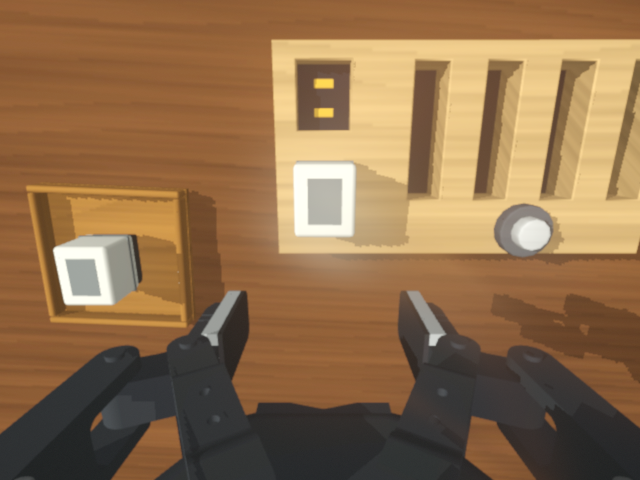

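The pack is home in socket A: its top is at 0.087 m, the same height the spent one had. Now the second pack.

move_arm(
  series=[
    {"x":-0.1,"y":1,"z":-0.1,"ax":0,"ay":0,"az":-0.06},
    {"x":-0.1,"y":1,"z":-0.1,"ax":0,"ay":0,"az":-0.06},
    {"x":-0.1,"y":1,"z":-0.1,"ax":0,"ay":0,"az":-0.06},
    {"x":-0.1,"y":1,"z":-0.1,"ax":0,"ay":0,"az":-0.06},
    {"x":-0.1,"y":1,"z":-0.1,"ax":0,"ay":0,"az":-0.06},
  ],
)

```text
clock: 14.6
eef_pos: [0.4892, -0.0117, 0.1847]
tcp_rot: [3.141, 0.001, 0.166]
ft_force: [0.2, 0.1, 0.9]
finger_gap: 0.0641
```

move_arm(
  series=[
    {"x":-0.2,"y":1,"z":0,"ax":0,"ay":0,"az":-0.1},
    {"x":-0.2,"y":1,"z":0,"ax":0,"ay":0,"az":-0.1},
    {"x":-0.2,"y":1,"z":0,"ax":0,"ay":0,"az":-0.1},
    {"x":-0.2,"y":1,"z":0,"ax":0,"ay":0,"az":-0.1},
    {"x":-0.2,"y":1,"z":0,"ax":0,"ay":0,"az":-0.1},
  ],
)

```text
clock: 15.22
eef_pos: [0.4826, -0.2655, 0.1838]
tcp_rot: [-3.141, 0.001, 0.369]
ft_force: [0.2, 0.9, -0.5]
finger_gap: 0.0637
```

```bash
python3 wr.py w5; python3 go.py 0.51 -0.38 0.17 0.529
```

```text
pos [ 0.4826 -0.2651  0.1838]
gray [175.7  36.8] 3306 [ 577.5 -127.6] [23.4 57.9] 80.7 0.0706
gray [304.6  88.1] 4266 [ 575.1 -217.4] [22.3 90.4] 73.2 0.0709
gray [131.5 233.2] 3711 [ 431.  -129.5] [22.8 92. ] 73.3 0.0707
gray [259.7 247.8] 2908 [ 450.2 -224.4] [22.1 90.1] 89.2 0.0709
white [510.6 210.5] 3203 [ 551.6 -399.6] [48.3 40.2] 30.2 0.0544
stat [ 3.4 36.3] 623 [529.2  -1.7] [57.3  3.7] 3.2 0.0433
tray [26.7 42.6] 1393 [533.5  -0.8] [66.2  4.3] 2.9 0.0226
tray [610.6 337.4] 6866 [ 475.  -559.8] [177.9  77.8] 35.1 0.0221
btn [176.4  37. ] 3434 [ 578.  -127.7] [23.4 58.8] 80.7 0.0703
btn [306.3  86.5] 4854 [ 575.1 -217.4] [22.3 90.4] 73.2 0.0708
btn [132.1 232.8] 3807 [ 431.  -129.5] [22.8 92. ] 73.3 0.0705
btn [259.9 247.6] 2933 [ 450.2 -224.4] [22.6 90.1] 89.7 0.0708
shift [-0.0638  0.4684  0.0549] turn [-0.0005  0.0007 -0.0797] | t 15.28 pos [ 0.4826 -0.2651  0.1838] F [-0.2 -0.5 -0.3] gap 0.0643
```

```bash
python3 go.py 0.5515 -0.3997 0.1 0.527
```

```text
shift [0.063  0.6021 0.3346] turn [-0.0005  0.0007 -0.0787] | t 15.28 pos [ 0.4826 -0.2651  0.1838] F [-0.2 -0.5 -0.3] gap 0.0643
```

move_arm(
  series=[
    {"x":0.063,"y":0.25,"z":0.05,"ax":0,"ay":0,"az":-0.079},
    {"x":0.063,"y":0.48,"z":0.2,"ax":0,"ay":0,"az":-0.079},
    {"x":0.063,"y":0.602,"z":0.335,"ax":0,"ay":0,"az":-0.079},
    {"x":0.063,"y":0.602,"z":0.335,"ax":0,"ay":0,"az":-0.079},
    {"x":0.063,"y":0.602,"z":0.335,"ax":0,"ay":0,"az":-0.079},
  ],
)

```text
clock: 15.9
eef_pos: [0.5526, -0.3957, 0.1016]
tcp_rot: [-3.141, 0.0, 0.532]
ft_force: [0.5, 0.1, 0.5]
finger_gap: 0.0639
```

```bash
python3 go.py 0.5515 -0.3997 0.026 0.527
```

```text
shift [-0.0119  0.0117  0.3023] turn [-0.0001  0.0002  0.0023] | t 15.9 pos [ 0.5526 -0.3957  0.1016] F [0.5 0.1 0.5] gap 0.0639
```

move_arm(
  series=[
    {"x":-0.01,"y":0.01,"z":0.15,"ax":0,"ay":0,"az":0.001},
    {"x":-0.01,"y":0.01,"z":0.25,"ax":0,"ay":0,"az":0.001},
    {"x":-0.01,"y":0.01,"z":0.302,"ax":0,"ay":0,"az":0.001},
    {"x":-0.01,"y":0.01,"z":0.302,"ax":0,"ay":0,"az":0.001},
    {"x":-0.01,"y":0.01,"z":0.302,"ax":0,"ay":0,"az":0.001},
  ],
)

```text
clock: 16.52
eef_pos: [0.5515, -0.401, 0.0271]
tcp_rot: [3.139, 0.0, 0.528]
ft_force: [1.0, -0.1, 0.3]
finger_gap: 0.0641
```

move_arm(
  series=[
    {"x":0,"y":0,"z":0,"ax":0,"ay":0,"az":0},
    {"x":0,"y":0,"z":0,"ax":0,"ay":0,"az":0},
    {"x":0,"y":0,"z":0,"ax":0,"ay":0,"az":0},
    {"x":0,"y":0,"z":0,"ax":0,"ay":0,"az":0},
    {"x":0,"y":0,"z":0,"ax":0,"ay":0,"az":0},
  ],
  gripper=0.3,
  force=40,
)

```text
clock: 17.15
eef_pos: [0.5512, -0.4011, 0.0265]
tcp_rot: [3.14, 0.0, 0.528]
ft_force: [0.1, 1.8, 6.5]
finger_gap: 0.0397
```

```bash
python3 go.py 0.5515 -0.3997 0.026 0.527
```

```text
shift [ 0.0039 -0.0044  0.0019] turn [0.0006 0.0002 0.0004] | t 17.15 pos [ 0.5512 -0.4011  0.0265] F [0.1 1.8 6.5] gap 0.0397
```

move_arm(
  series=[
    {"x":0,"y":0,"z":-0.1,"ax":0,"ay":0,"az":0},
    {"x":0,"y":0,"z":-0.3,"ax":0,"ay":0,"az":0},
    {"x":0.05,"y":-0.1,"z":-0.52,"ax":0,"ay":0,"az":0.03},
    {"x":0.15,"y":-0.3,"z":-0.52,"ax":0,"ay":0,"az":0.07},
    {"x":0.25,"y":-0.5,"z":-0.52,"ax":0,"ay":0,"az":0.1},
  ],
)

```text
clock: 17.77
eef_pos: [0.5416, -0.2601, 0.1557]
tcp_rot: [3.141, 0.0, 0.325]
ft_force: [1.4, 0.1, -1.8]
finger_gap: 0.0395
```

```bash
python3 go.py 0.601 0.2475 0.15 0.053
```

```text
shift [ 0.873  -1.8484  0.0217] turn [0.0002 0.0002 0.1359] | t 17.77 pos [ 0.5416 -0.2601  0.1557] F [ 1.4  0.1 -1.8] gap 0.0395
```

move_arm(
  series=[
    {"x":0.44,"y":-0.93,"z":0,"ax":0,"ay":0,"az":0.07},
    {"x":0.44,"y":-0.93,"z":0,"ax":0,"ay":0,"az":0.07},
    {"x":0.44,"y":-0.93,"z":0,"ax":0,"ay":0,"az":0.07},
    {"x":0.44,"y":-0.93,"z":0,"ax":0,"ay":0,"az":0.07},
    {"x":0.44,"y":-0.93,"z":0,"ax":0,"ay":0,"az":0.07},
  ],
)

```text
clock: 18.4
eef_pos: [0.571, -0.0022, 0.1552]
tcp_rot: [-3.141, 0.001, 0.192]
ft_force: [0.7, -0.8, -1.5]
finger_gap: 0.0396
```

```bash
python3 go.py 0.601 0.2475 0.11 0.053
```

```text
shift [ 0.3089 -0.9573  0.1812] turn [-0.0003  0.0007  0.0697] | t 18.4 pos [ 0.571  -0.0022  0.1552] F [ 0.7 -0.8 -1.5] gap 0.0396
```

move_arm(
  series=[
    {"x":0.309,"y":-0.957,"z":0,"ax":0,"ay":0,"az":0.07},
    {"x":0.309,"y":-0.957,"z":0,"ax":0,"ay":0,"az":0.07},
    {"x":0.309,"y":-0.957,"z":0,"ax":0,"ay":0,"az":0.07},
    {"x":0.309,"y":-0.957,"z":0.06,"ax":0,"ay":0,"az":0.07},
    {"x":0.309,"y":-0.957,"z":0.15,"ax":0,"ay":0,"az":0.07},
  ],
)

```text
clock: 19.02
eef_pos: [0.6028, 0.2467, 0.1173]
tcp_rot: [-3.141, -0.001, 0.052]
ft_force: [0.1, -0.2, -1.2]
finger_gap: 0.039
```

```bash
python3 held.py;python3 held.py;python3 held.py; python3 go.py 0.601 0.2475 0.0775 0.053
```

```text
[324.  318.8] 11422 [604.8 245.6] [48.4 52.7] 3.1 0.1446 tool offs mm [  3.4  -0.6 -31.2]
[0.6012 0.2448 0.1134] [3.141 0.006 0.05 ]
[324.1 321.3] 11029 [603.5 243.7] [48.1 52.4] 3.0 0.1414 tool offs mm [  2.   -0.1 -26.6]
[0.6014 0.2435 0.1148] [3.14  0.006 0.049]
[324.  321.4] 10943 [603.4 242.4] [48.7 52.6] 2.3 0.1429 tool offs mm [  1.1   0.5 -26.3]
[0.6022 0.2428 0.1166] [3.141 0.004 0.047]
shift [-0.0032 -0.0191  0.1564] turn [ 0.0004  0.0019 -0.0028] | t 19.18 pos [0.6022 0.2428 0.1166] F [-0.1 -0.2 -0.3] gap 0.0391
```

move_arm(
  series=[
    {"x":-0.003,"y":-0.019,"z":0.06,"ax":0,"ay":0.002,"az":-0.003},
    {"x":-0.003,"y":-0.019,"z":0.11,"ax":0,"ay":0.002,"az":-0.003},
    {"x":-0.003,"y":-0.019,"z":0.15,"ax":0,"ay":0.002,"az":-0.003},
    {"x":-0.003,"y":-0.019,"z":0.15,"ax":0,"ay":0.002,"az":-0.003},
    {"x":-0.003,"y":-0.019,"z":0.15,"ax":0,"ay":0.002,"az":-0.003},
  ],
)

```text
clock: 19.8
eef_pos: [0.6018, 0.2482, 0.0806]
tcp_rot: [-3.142, -0.004, 0.054]
ft_force: [-0.2, 0.1, -1.1]
finger_gap: 0.0394
```

```bash
python3 held.py; python3 go.py 0.601 0.2474 0.0585 0.053
```

```text
[323.9 320.4] 11099 [604.  247.2] [48.4 52.5] 2.4 0.1085 tool offs mm [  2.3   1.2 -27.7]
[0.6018 0.2483 0.0808] [-3.142 -0.004  0.054]
shift [-0.0037  0.0035  0.0891] turn [-0.     -0.002   0.0004] | t 19.85 pos [0.6018 0.2483 0.0808] F [-0.1  0.2 -1.3] gap 0.0394
```

move_arm(
  series=[
    {"x":-0.0055,"y":0.003,"z":0.02,"ax":0,"ay":-0.002,"az":0},
    {"x":-0.0055,"y":0.003,"z":0.04,"ax":0,"ay":-0.002,"az":0},
    {"x":-0.0055,"y":0.003,"z":0.06,"ax":0,"ay":-0.002,"az":0},
    {"x":-0.0055,"y":0.003,"z":0.078,"ax":0,"ay":-0.002,"az":0},
    {"x":-0.0055,"y":0.003,"z":0.094,"ax":0,"ay":-0.002,"az":0},
  ],
)

```text
clock: 20.48
eef_pos: [0.6003, 0.248, 0.0584]
tcp_rot: [-3.141, -0.0, 0.054]
ft_force: [-11.2, 0.2, 31.3]
finger_gap: 0.0396
```

```bash
python3 held.py; python3 go.py 0.6005 0.2474 0.0585 0.053
```

```text
[323.9 320.8] 11258 [602.4 246.7] [48.4 52.8] 3.7 0.0863 tool offs mm [  2.1   1.3 -27.8]
[0.6003 0.2479 0.0585] [-3.141 -0.     0.054]
shift [ 0.0008  0.0022 -0.0002] turn [-0.0003 -0.0001  0.0006] | t 20.52 pos [0.6003 0.2479 0.0585] F [-4.3  1.4 11.4] gap 0.0392
```

Home: the top is at 0.0863. Release and retreat toward the banks.

move_arm(
  series=[
    {"x":0,"y":0,"z":-0.01,"ax":0,"ay":0,"az":0},
    {"x":0,"y":0,"z":-0.01,"ax":0,"ay":0,"az":0},
    {"x":0,"y":0,"z":-0.02,"ax":0,"ay":0,"az":0},
    {"x":0,"y":0,"z":-0.2,"ax":0,"ay":0,"az":0},
    {"x":-0.15,"y":0,"z":-0.45,"ax":0,"ay":0,"az":0},
  ],
  gripper=0.7,
)

```text
clock: 21.15
eef_pos: [0.5687, 0.2453, 0.1604]
tcp_rot: [3.141, 0.002, 0.053]
ft_force: [0.1, -0.5, 0.6]
finger_gap: 0.0598
```

move_arm(
  series=[
    {"x":-0.5,"y":0.9,"z":-0.08,"ax":0,"ay":0,"az":0},
    {"x":-0.5,"y":0.9,"z":-0.08,"ax":0,"ay":0,"az":0},
    {"x":-0.5,"y":0.9,"z":-0.08,"ax":0,"ay":0,"az":0},
    {"x":-0.5,"y":0.9,"z":-0.08,"ax":0,"ay":0,"az":0},
    {"x":-0.5,"y":0.9,"z":-0.08,"ax":0,"ay":0,"az":0},
  ],
)

```text
clock: 21.78
eef_pos: [0.4544, 0.0119, 0.1811]
tcp_rot: [3.141, 0.001, 0.05]
ft_force: [0.1, -0.0, -0.4]
finger_gap: 0.0597
```

```bash
python3 wr.py w6; python3 go.py 0.4 -0.12 0.17 -0.15
python3 - <<'E'
from meas import *
c=cam('top');save(c,'top2');h=hsv(c);print(*[r for r in rects(c,(h[...,1]<40)&(h[...,2]>165),.075,.095)],sep='\n')
E
```

```text
pos [0.455  0.0126 0.181 ]
gray [544.9  56.9] 4589 [ 584.1 -128.7] [24.  71.8] 80.7 0.0704
gray [ 15.4 109.5] 1053 [534.6 223.6] [46.7  4.3] 1.0 0.0702
gray [631.7 130.9] 589 [ 543.6 -198.6] [32.1 15.1] 14.5 0.0688
gray [622.9 265.2] 3076 [ 449.5 -223.7] [24.7 91. ] 89.9 0.0699
gray [502.8 273.3] 3680 [ 430.9 -129.6] [24.  90.1] 73.5 0.0703
stat [167.6  94.4] 39879 [553.6 133.9] [121.2 267.8] 3.0 0.0468
tray [108.6  58.1] 1248 [577.  183.4] [85.7  3.2] 2.8 0.0226
tray [173.   58.2] 870 [579.7 133.4] [84.7  1.9] 2.8 0.0227
tray [237.5  56.6] 501 [582.4  83.5] [85.   1.9] 2.1 0.0226
btn [544.2  57.1] 4769 [ 584.1 -128.7] [24.  71.8] 80.7 0.0701
btn [ 17.  108.6] 1134 [535.1 224.1] [47.8  5. ] 2.2 0.0686
btn [630.9 129.8] 709 [ 545.  -199.4] [37.1 17.3] 14.7 0.0678
btn [212.3 149.5] 930 [515.   92.5] [22.6 23.3] 75.3 0.0684
btn [622.  264.3] 3325 [ 449.5 -223.6] [24.8 91. ] 89.9 0.0693
btn [502.2 272.9] 3845 [ 430.9 -129.5] [24.  90.1] 73.5 0.07
shift [-0.2465  0.5184  0.0444] turn [3.000e-04 1.000e-04 1.003e-01] | t 21.82 pos [0.455  0.0126 0.181 ] F [ 0.4  0.3 -0.4] gap 0.0597
(array([299.7, 174.1]), np.int32(123), array([765.4,  29.6]), array([44.5, 42.6]), 16.7, np.float64(0.0803))
(array([217.4, 235.2]), np.int32(206), array([601.2, 248.3]), array([48.3, 39.3]), 5.3, np.float64(0.0859))
(array([218.2, 261. ]), np.int32(211), array([533.5, 244.1]), array([47.2, 39.8]), 0.5, np.float64(0.0853))
(array([583.9, 325.1]), np.int32(164), array([ 343.7, -672.1]), array([27.7, 69.1]), 87.2, np.float64(0.0847))
(array([609.1, 327.3]), np.int32(25), array([ 334.9, -729.9]), array([ 4.5, 12.9]), 74.7, np.float64(0.0856))
```

View pics/w6.png

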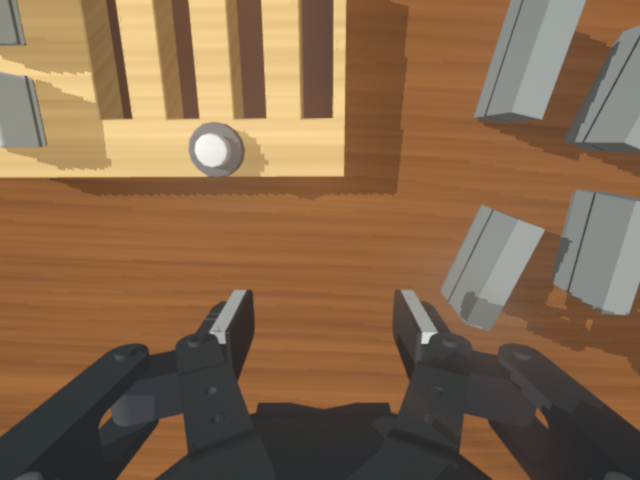

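Both packs are home, with their tops at about 0.086 in the top view. The wrist view shows the near bank at (493,270). I'll grasp that one first and fill the slots from 4 down to 1.

```bash
python3 go.py 0.431 -0.1295 0.1 -0.288
```

```text
shift [-0.1277  0.5671  0.3234] turn [1.000e-04 1.000e-04 1.699e-01] | t 21.88 pos [0.4556 0.0138 0.1808] F [-1.1  0.2 -0.1] gap 0.0594
```

move_arm(
  series=[
    {"x":-0.128,"y":0.25,"z":0,"ax":0,"ay":0,"az":0.08},
    {"x":-0.128,"y":0.5,"z":0.1,"ax":0,"ay":0,"az":0.17},
    {"x":-0.128,"y":0.567,"z":0.3,"ax":0,"ay":0,"az":0.17},
    {"x":-0.128,"y":0.567,"z":0.323,"ax":0,"ay":0,"az":0.17},
    {"x":-0.128,"y":0.567,"z":0.323,"ax":0,"ay":0,"az":0.17},
  ],
  gripper=0.6,
)

```text
clock: 22.5
eef_pos: [0.4318, -0.1277, 0.1001]
tcp_rot: [-3.142, 0.001, -0.285]
ft_force: [0.3, 0.6, 0.7]
finger_gap: 0.0514
```

```bash
python3 wr.py w7|grep gray; python3 go.py 0.431 -0.1295 0.04 -0.288
```

```text
gray [494.3 236.8] 1726 [ 449.4 -224.2] [22.8 90.5] 89.2 0.0692
shift [-0.0022  0.0075  0.243 ] turn [ 0.0002 -0.0002  0.002 ] | t 22.55 pos [ 0.432  -0.1278  0.1008] F [ 0.1 -0.2 -0.1] gap 0.0511
```

move_arm(
  series=[
    {"x":-0.002,"y":0.007,"z":0.1,"ax":0,"ay":0,"az":0.002},
    {"x":-0.002,"y":0.007,"z":0.2,"ax":0,"ay":0,"az":0.002},
    {"x":-0.002,"y":0.007,"z":0.243,"ax":0,"ay":0,"az":0.002},
    {"x":-0.002,"y":0.007,"z":0.243,"ax":0,"ay":0,"az":0.002},
    {"x":-0.002,"y":0.007,"z":0.243,"ax":0,"ay":0,"az":0.002},
  ],
)

```text
clock: 23.18
eef_pos: [0.4307, -0.1305, 0.04]
tcp_rot: [3.141, -0.001, -0.29]
ft_force: [-0.4, 0.1, 0.7]
finger_gap: 0.0515
```

move_arm(
  series=[
    {"x":0,"y":0,"z":0,"ax":0,"ay":0,"az":0},
    {"x":0,"y":0,"z":0,"ax":0,"ay":0,"az":0},
    {"x":0,"y":0,"z":0,"ax":0,"ay":0,"az":0},
    {"x":0,"y":0,"z":0,"ax":0,"ay":0,"az":0},
    {"x":0,"y":0,"z":0,"ax":0,"ay":0,"az":0},
  ],
  gripper=0.1,
  force=50,
)

```text
clock: 23.8
eef_pos: [0.4303, -0.1306, 0.0395]
tcp_rot: [3.141, -0.0, -0.29]
ft_force: [-1.2, -0.0, 6.1]
finger_gap: 0.0211
```

```bash
python3 go.py 0.431 -0.1295 0.04 -0.288
```

```text
shift [ 0.0014 -0.0051 -0.0019] turn [ 0.0003 -0.     -0.0011] | t 23.8 pos [ 0.4303 -0.1306  0.0395] F [-1.2 -0.   6.1] gap 0.0211
```

move_arm(
  series=[
    {"x":0,"y":0,"z":-0.1,"ax":0,"ay":0,"az":0},
    {"x":0,"y":0,"z":-0.3,"ax":0,"ay":0,"az":-0.05},
    {"x":0,"y":-0.1,"z":-0.44,"ax":0,"ay":0,"az":-0.1},
    {"x":0.05,"y":-0.3,"z":-0.44,"ax":0,"ay":0,"az":-0.17},
    {"x":0.1,"y":-0.5,"z":-0.44,"ax":0,"ay":0,"az":-0.17},
  ],
)

```text
clock: 24.42
eef_pos: [0.4903, -0.0167, 0.1493]
tcp_rot: [3.141, 0.0, 0.05]
ft_force: [0.5, -0.1, -2.4]
finger_gap: 0.0212
```

```bash
python3 go.py 0.5807 0.1713 0.12 0.053
```

```text
shift [ 0.3988 -0.7329  0.1169] turn [ 0.0001  0.0002 -0.0014] | t 24.43 pos [ 0.4903 -0.0167  0.1493] F [ 0.5 -0.1 -2.4] gap 0.0212
```

move_arm(
  series=[
    {"x":0.399,"y":-0.25,"z":0,"ax":0,"ay":0,"az":-0.001},
    {"x":0.399,"y":-0.5,"z":0,"ax":0,"ay":0,"az":-0.001},
    {"x":0.399,"y":-0.733,"z":0.03,"ax":0,"ay":0,"az":-0.001},
    {"x":0.399,"y":-0.733,"z":0.117,"ax":0,"ay":0,"az":-0.001},
    {"x":0.399,"y":-0.733,"z":0.117,"ax":0,"ay":0,"az":-0.001},
  ],
)

```text
clock: 25.05
eef_pos: [0.5789, 0.1722, 0.1172]
tcp_rot: [-3.142, 0.006, 0.055]
ft_force: [-0.4, -0.2, -1.9]
finger_gap: 0.0211
```

```bash
cat > heldb.py <<'E'
from meas import *
c=cam('wrist');save(c,'hb');s=status.read_state();h=hsv(c);P=cloud(c)
z=s['eef_pos'][2]
m=(h[...,1]<90)&(h[...,2]>70)
for r in rects(c,m,z+.022,z+.038,500):
    d=R.from_euler('xyz',s['tcp_rot']).inv().apply(np.array([*r[2]/1000,r[5]])-s['eef_pos'])
    print(*r,'tool offs mm',(d*1000).round(1))
E
python3 heldb.py; python3 go.py 0.5807 0.1713 0.09 0.053
```

```text
[323.1 310.6] 12786 [589.  171.2] [45.3 73. ] 73.0 0.1485 tool offs mm [  9.3   0.  -30.1]
shift [ 0.0048 -0.0021  0.1138] turn [0.0002 0.0019 0.0003] | t 25.1 pos [0.5796 0.1707 0.1184] F [-0.8 -0.4 -2.1] gap 0.0214
```

View pics/hb.png

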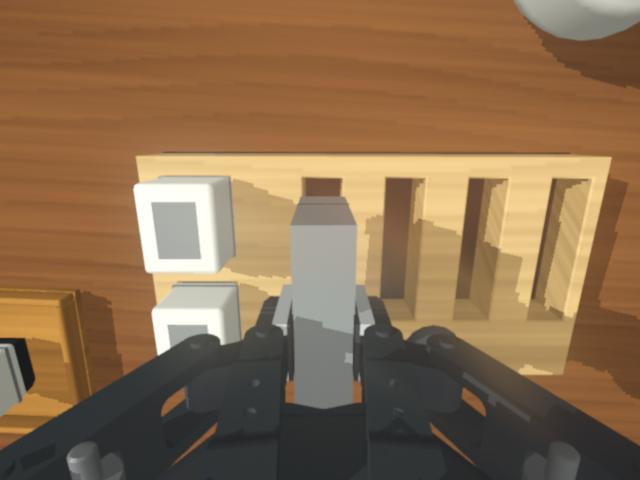

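The bank is held and aligned over slot 4, at (323,200). Descending to just above the mouth.

move_arm(
  series=[
    {"x":0.005,"y":-0.002,"z":0.05,"ax":0,"ay":0.001,"az":0},
    {"x":0.005,"y":-0.002,"z":0.1,"ax":0,"ay":0.001,"az":0},
    {"x":0.005,"y":-0.002,"z":0.1,"ax":0,"ay":0.001,"az":0},
    {"x":0.005,"y":-0.002,"z":0.1,"ax":0,"ay":0.001,"az":0},
    {"x":0.005,"y":-0.002,"z":0.1,"ax":0,"ay":0.001,"az":0},
  ],
)

```text
clock: 25.72
eef_pos: [0.5818, 0.1706, 0.0951]
tcp_rot: [3.142, -0.002, 0.052]
ft_force: [0.1, -0.4, -2.2]
finger_gap: 0.0214
```

```bash
python3 go.py 0.5807 0.1713 0.0515 0.053
```

```text
shift [-0.0046 -0.0029  0.1743] turn [ 0.     -0.0009 -0.0007] | t 25.73 pos [0.5818 0.1706 0.0951] F [ 0.1 -0.4 -2.2] gap 0.0214
```

move_arm(
  series=[
    {"x":-0.004,"y":-0.003,"z":0.04,"ax":0,"ay":0,"az":0},
    {"x":-0.004,"y":-0.003,"z":0.08,"ax":0,"ay":0,"az":0},
    {"x":-0.004,"y":-0.003,"z":0.12,"ax":0,"ay":0,"az":0},
    {"x":-0.004,"y":-0.003,"z":0.16,"ax":0,"ay":0,"az":0},
    {"x":-0.004,"y":-0.003,"z":0.18,"ax":0,"ay":0,"az":0},
  ],
)

```text
clock: 26.35
eef_pos: [0.5805, 0.1717, 0.0514]
tcp_rot: [-3.142, -0.001, 0.052]
ft_force: [-17.7, -0.3, 46.3]
finger_gap: 0.0208
```

```bash
python3 go.py 0.5807 0.1713 0.0515 0.053
```

```text
shift [ 0.0008  0.0017 -0.0002] turn [-0.     -0.0007 -0.0004] | t 26.35 pos [0.5805 0.1717 0.0514] F [-17.7  -0.3  46.3] gap 0.0208
```

move_arm(
  series=[
    {"x":0,"y":0,"z":-0.01,"ax":0,"ay":0,"az":0},
    {"x":0,"y":0,"z":-0.01,"ax":0,"ay":0,"az":0},
    {"x":0,"y":0,"z":-0.02,"ax":0,"ay":0,"az":0},
    {"x":0,"y":0,"z":-0.2,"ax":0,"ay":0,"az":0},
    {"x":-0.2,"y":0.1,"z":-0.42,"ax":0,"ay":0,"az":0},
  ],
  gripper=0.42,
)

```text
clock: 26.98
eef_pos: [0.5427, 0.1496, 0.1442]
tcp_rot: [3.142, -0.002, 0.053]
ft_force: [0.6, -0.1, 0.6]
finger_gap: 0.0358
```

move_arm(
  series=[
    {"x":-0.42,"y":0.9,"z":-0.05,"ax":0,"ay":0,"az":0.03},
    {"x":-0.42,"y":0.9,"z":-0.05,"ax":0,"ay":0,"az":0.03},
    {"x":-0.42,"y":0.9,"z":-0.05,"ax":0,"ay":0,"az":0.03},
    {"x":-0.42,"y":0.9,"z":-0.05,"ax":0,"ay":0,"az":0.03},
    {"x":-0.42,"y":0.9,"z":-0.05,"ax":0,"ay":0,"az":0.03},
  ],
  gripper=0.6,
)

```text
clock: 27.6
eef_pos: [0.4476, -0.0839, 0.1562]
tcp_rot: [3.141, -0.002, -0.014]
ft_force: [-0.5, 0.5, -0.0]
finger_gap: 0.0512
```

```bash
cat > chk.py <<'E'
from meas import *
c=cam('top');save(c,'topc');h=hsv(c)
for r in rects(c,(h[...,1]<70)&(h[...,2]>60)&(h[...,2]<190),.062,.1,100): print(*r)
E
python3 wr.py w8|grep gray; python3 go.py 0.45 -0.2243 0.1 -0.01;python3 chk.py
```

```text
gray [391.5  43.8] 3508 [ 572.4 -126.8] [22.3 48.2] 80.3 0.0708
gray [537.9  57.5] 5160 [ 563.7 -214.1] [23.6 67.6] 73.4 0.0704
gray [527.5 238.6] 4877 [ 449.7 -224.3] [23.7 90.5] 88.7 0.0704
shift [0.0138 0.5686 0.2244] turn [ 0.     -0.0008 -0.001 ] | t 27.65 pos [ 0.4482 -0.0821  0.1561] F [-0.7  0.8 -0.6] gap 0.0511
[361.9 234. ] 256 [ 595.4 -129.5] [21.6 85.3] 80.6 0.0701
[395.3 241.1] 293 [ 574.5 -216.5] [22.6 89.3] 73.1 0.0698
[247.3 243.4] 313 [579.8 171.2] [88.8 22.6] 3.3 0.0809
[400.9 288.5] 306 [ 449.7 -223.2] [22.5 89.8] 89.8 0.0696
```

Slot 4 is loaded, with the bank's top at 0.081. Next is the bank at (450,-224).

move_arm(
  series=[
    {"x":0.014,"y":0.25,"z":0,"ax":0,"ay":0,"az":0},
    {"x":0.014,"y":0.5,"z":0.05,"ax":0,"ay":0,"az":0},
    {"x":0.014,"y":0.571,"z":0.2,"ax":0,"ay":0,"az":0},
    {"x":0.014,"y":0.571,"z":0.224,"ax":0,"ay":0,"az":0},
    {"x":0.014,"y":0.571,"z":0.224,"ax":0,"ay":0,"az":0},
  ],
)

```text
clock: 28.32
eef_pos: [0.4514, -0.2219, 0.1001]
tcp_rot: [-3.141, -0.001, -0.006]
ft_force: [0.0, 0.4, -0.6]
finger_gap: 0.0516
```

```bash
python3 go.py 0.4497 -0.2243 0.04 -0.013
```

```text
shift [-0.007   0.0099  0.2404] turn [-0.0003 -0.0003  0.0034] | t 28.32 pos [ 0.4514 -0.2219  0.1001] F [ 0.   0.4 -0.6] gap 0.0516
```

move_arm(
  series=[
    {"x":-0.006,"y":0.008,"z":0.1,"ax":0,"ay":0,"az":0.003},
    {"x":-0.006,"y":0.008,"z":0.2,"ax":0,"ay":0,"az":0.003},
    {"x":-0.006,"y":0.008,"z":0.24,"ax":0,"ay":0,"az":0.003},
    {"x":-0.006,"y":0.008,"z":0.24,"ax":0,"ay":0,"az":0.003},
    {"x":-0.006,"y":0.008,"z":0.24,"ax":0,"ay":0,"az":0.003},
  ],
)

```text
clock: 28.95
eef_pos: [0.45, -0.2255, 0.0409]
tcp_rot: [3.14, -0.003, -0.014]
ft_force: [-0.9, -0.6, 0.7]
finger_gap: 0.0512
```

move_arm(
  series=[
    {"x":0,"y":0,"z":0,"ax":0,"ay":0,"az":0},
    {"x":0,"y":0,"z":0,"ax":0,"ay":0,"az":0},
    {"x":0,"y":0,"z":0,"ax":0,"ay":0,"az":0},
    {"x":0,"y":0,"z":0,"ax":0,"ay":0,"az":0},
    {"x":0,"y":0,"z":0,"ax":0,"ay":0,"az":0},
  ],
  gripper=0.1,
  force=50,
)

```text
clock: 29.58
eef_pos: [0.4496, -0.2255, 0.0403]
tcp_rot: [3.141, -0.002, -0.014]
ft_force: [-0.9, 0.4, 5.1]
finger_gap: 0.0211
```

```bash
python3 go.py 0.4497 -0.2243 0.04 -0.013
```

```text
shift [ 0.0002 -0.005   0.0012] turn [ 0.0002 -0.0008 -0.0006] | t 29.57 pos [ 0.4496 -0.2255  0.0403] F [-0.9  0.4  5.1] gap 0.0211
```

move_arm(
  series=[
    {"x":0,"y":0,"z":-0.1,"ax":0,"ay":0,"az":0},
    {"x":0,"y":0,"z":-0.3,"ax":0,"ay":0,"az":-0.03},
    {"x":0,"y":-0.1,"z":-0.44,"ax":0,"ay":0,"az":-0.03},
    {"x":0.05,"y":-0.35,"z":-0.44,"ax":0,"ay":0,"az":-0.03},
    {"x":0.15,"y":-0.6,"z":-0.44,"ax":0,"ay":0,"az":-0.03},
  ],
)

```text
clock: 30.2
eef_pos: [0.4864, -0.0802, 0.1501]
tcp_rot: [3.141, -0.001, 0.044]
ft_force: [0.5, -0.4, -2.9]
finger_gap: 0.0209
```

```bash
python3 go.py 0.5834 0.1213 0.12 0.053
```

```text
shift [ 0.4231 -0.788   0.1208] turn [ 0.0001 -0.0005 -0.0044] | t 30.2 pos [ 0.4864 -0.0802  0.1501] F [ 0.5 -0.4 -2.9] gap 0.0209
```

move_arm(
  series=[
    {"x":0.423,"y":-0.25,"z":0,"ax":0,"ay":0,"az":-0.004},
    {"x":0.423,"y":-0.5,"z":0,"ax":0,"ay":0,"az":-0.004},
    {"x":0.423,"y":-0.788,"z":0.03,"ax":0,"ay":0,"az":-0.004},
    {"x":0.423,"y":-0.788,"z":0.2,"ax":0,"ay":0,"az":-0.004},
    {"x":0.423,"y":-0.788,"z":0.22,"ax":0,"ay":0,"az":-0.004},
  ],
)

```text
clock: 30.82
eef_pos: [0.5816, 0.1229, 0.0918]
tcp_rot: [-3.141, 0.005, 0.058]
ft_force: [-0.2, -0.7, -1.3]
finger_gap: 0.0214
```

```bash
python3 heldb.py; python3 go.py 0.5834 0.1213 0.096 0.053
```

```text
[323.4 309.6] 12358 [591.8 124.3] [42.1 74. ] 79.8 0.1223 tool offs mm [  9.9  -2.1 -30.3]
shift [ 0.0057  0.0015 -0.0159] turn [-0.0001  0.0021  0.0016] | t 30.88 pos [0.5819 0.1216 0.092 ] F [-1.   0.2 -3.2] gap 0.0211
```

View pics/hb.png

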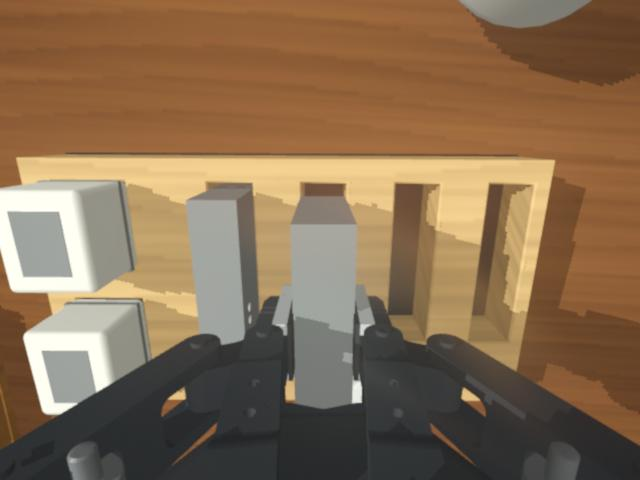

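move_arm(
  series=[
    {"x":0.004,"y":0,"z":0,"ax":0,"ay":0.001,"az":0.001},
    {"x":0.004,"y":0,"z":0,"ax":0,"ay":0.001,"az":0.001},
    {"x":0.004,"y":0,"z":0,"ax":0,"ay":0.001,"az":0.001},
    {"x":0.004,"y":0,"z":0,"ax":0,"ay":0.001,"az":0.001},
    {"x":0.004,"y":0,"z":0,"ax":0,"ay":0.001,"az":0.001},
  ],
)

```text
clock: 31.5
eef_pos: [0.5844, 0.1199, 0.0951]
tcp_rot: [3.142, -0.003, 0.052]
ft_force: [-0.2, 1.3, -1.8]
finger_gap: 0.021
```

```bash
python3 go.py 0.5834 0.1213 0.0523 0.053
```

```text
shift [-0.0042 -0.0057  0.1713] turn [ 0.     -0.0017 -0.0007] | t 31.5 pos [0.5844 0.1199 0.0951] F [-0.2  1.3 -1.8] gap 0.021
```

move_arm(
  series=[
    {"x":-0.004,"y":-0.006,"z":0.03,"ax":0,"ay":-0.001,"az":0},
    {"x":-0.004,"y":-0.006,"z":0.07,"ax":0,"ay":-0.001,"az":0},
    {"x":-0.004,"y":-0.006,"z":0.12,"ax":0,"ay":-0.001,"az":0},
    {"x":-0.004,"y":-0.006,"z":0.16,"ax":0,"ay":-0.001,"az":0},
    {"x":-0.004,"y":-0.006,"z":0.177,"ax":0,"ay":-0.001,"az":0},
  ],
)

```text
clock: 32.12
eef_pos: [0.583, 0.1218, 0.0522]
tcp_rot: [3.142, -0.001, 0.052]
ft_force: [-16.8, 0.5, 41.9]
finger_gap: 0.021
```

```bash
python3 go.py 0.5834 0.1213 0.0523 0.053
```

```text
shift [ 0.0013  0.0019 -0.0003] turn [ 0.     -0.0003 -0.0004] | t 32.12 pos [0.583  0.1218 0.0522] F [-16.8   0.5  41.9] gap 0.021
```

Home. Release and go for the bank at (592,-129), yaw −9.5°.

move_arm(
  series=[
    {"x":0,"y":0,"z":-0.01,"ax":0,"ay":0,"az":0},
    {"x":0,"y":0,"z":-0.01,"ax":0,"ay":0,"az":0},
    {"x":0,"y":0,"z":-0.02,"ax":0,"ay":0,"az":0},
    {"x":0,"y":0,"z":-0.2,"ax":0,"ay":0,"az":0},
    {"x":-0.1,"y":0.1,"z":-0.42,"ax":0,"ay":0,"az":0},
  ],
  gripper=0.42,
)

```text
clock: 32.75
eef_pos: [0.5608, 0.0969, 0.1537]
tcp_rot: [-3.141, -0.0, 0.053]
ft_force: [0.3, -1.0, -0.3]
finger_gap: 0.0356
```

move_arm(
  series=[
    {"x":-0.18,"y":0.55,"z":-0.05,"ax":0,"ay":0,"az":0.1},
    {"x":-0.18,"y":0.55,"z":-0.05,"ax":0,"ay":0,"az":0.1},
    {"x":-0.18,"y":0.55,"z":-0.05,"ax":0,"ay":0,"az":0.1},
    {"x":-0.18,"y":0.55,"z":-0.05,"ax":0,"ay":0,"az":0.1},
    {"x":-0.18,"y":0.55,"z":-0.05,"ax":0,"ay":0,"az":0.1},
  ],
  gripper=0.6,
)

```text
clock: 33.38
eef_pos: [0.523, -0.0424, 0.1656]
tcp_rot: [-3.141, -0.001, -0.148]
ft_force: [-0.3, 0.7, 0.4]
finger_gap: 0.0511
```

```bash
python3 wr.py w9|grep gray; python3 go.py 0.592 -0.129 0.1 -0.165;python3 chk.py
```

```text
gray [440.6 117. ] 5502 [ 593.4 -130.4] [23.3 90.1] 80.7 0.0706
gray [577.2 125.8] 5940 [ 574.8 -217.8] [25.2 90.4] 73.2 0.0703
gray [ 85.6 188.2] 1606 [583.4 109.5] [89.4  3.7] 3.8 0.0701
gray [ 22.1 213.8] 1618 [579.  159.6] [85.5  4.2] 3.6 0.0698
shift [0.3237 0.3032 0.2625] turn [-0.0002 -0.0004  0.009 ] | t 33.42 pos [ 0.523  -0.0422  0.1656] F [-0.3 -0.2  0.4] gap 0.0511
[266.2 241.8] 301 [581.5 121.3] [88.3 22.2] 2.9 0.0814
[395.2 241.2] 292 [ 574.8 -216.4] [22.4 90.4] 73.3 0.07
[247.3 243.5] 313 [579.6 171.3] [88.7 23. ] 3.0 0.0808
```

move_arm(
  series=[
    {"x":0.2,"y":0.2,"z":0,"ax":0,"ay":0,"az":0.009},
    {"x":0.33,"y":0.308,"z":0,"ax":0,"ay":0,"az":0.009},
    {"x":0.33,"y":0.308,"z":0.15,"ax":0,"ay":0,"az":0.009},
    {"x":0.33,"y":0.308,"z":0.26,"ax":0,"ay":0,"az":0.009},
    {"x":0.33,"y":0.308,"z":0.26,"ax":0,"ay":0,"az":0.009},
  ],
)

```text
clock: 34.1
eef_pos: [0.5925, -0.1303, 0.0988]
tcp_rot: [-3.14, 0.003, -0.165]
ft_force: [0.8, 0.6, 0.1]
finger_gap: 0.0509
```

```bash
python3 go.py 0.5932 -0.1302 0.04 -0.164
```

```text
shift [ 0.0037 -0.0004  0.2354] turn [-0.0007  0.0017 -0.0005] | t 34.1 pos [ 0.5925 -0.1303  0.0988] F [0.8 0.6 0.1] gap 0.0509
```

move_arm(
  series=[
    {"x":0.002,"y":0,"z":0.1,"ax":0,"ay":0.001,"az":0},
    {"x":0.002,"y":0,"z":0.19,"ax":0,"ay":0.001,"az":0},
    {"x":0.002,"y":0,"z":0.235,"ax":0,"ay":0.001,"az":0},
    {"x":0.002,"y":0,"z":0.235,"ax":0,"ay":0.001,"az":0},
    {"x":0.002,"y":0,"z":0.235,"ax":0,"ay":0.001,"az":0},
  ],
)

```text
clock: 34.72
eef_pos: [0.5943, -0.1317, 0.0432]
tcp_rot: [3.141, -0.005, -0.166]
ft_force: [0.3, 0.3, 1.0]
finger_gap: 0.051
```

move_arm(
  series=[
    {"x":0,"y":0,"z":0,"ax":0,"ay":0,"az":0},
    {"x":0,"y":0,"z":0,"ax":0,"ay":0,"az":0},
    {"x":0,"y":0,"z":0,"ax":0,"ay":0,"az":0},
    {"x":0,"y":0,"z":0,"ax":0,"ay":0,"az":0},
    {"x":0,"y":0,"z":0,"ax":0,"ay":0,"az":0},
  ],
  gripper=0.1,
  force=50,
)

```text
clock: 35.35
eef_pos: [0.594, -0.1315, 0.0428]
tcp_rot: [-3.141, -0.004, -0.166]
ft_force: [0.0, 2.4, 6.6]
finger_gap: 0.0211
```

```bash
python3 go.py 0.5932 -0.1302 0.04 -0.164
```

```text
shift [-0.004  -0.0046  0.011 ] turn [-0.0001 -0.0021 -0.0011] | t 35.35 pos [ 0.594  -0.1315  0.0428] F [0.  2.4 6.6] gap 0.0211
```

move_arm(
  series=[
    {"x":0,"y":0,"z":-0.1,"ax":0,"ay":0,"az":0},
    {"x":0,"y":0,"z":-0.3,"ax":0,"ay":0,"az":-0.05},
    {"x":-0.05,"y":-0.1,"z":-0.42,"ax":0,"ay":0,"az":-0.1},
    {"x":-0.1,"y":-0.3,"z":-0.42,"ax":0,"ay":0,"az":-0.11},
    {"x":-0.13,"y":-0.5,"z":-0.42,"ax":0,"ay":0,"az":-0.11},
  ],
)

```text
clock: 35.98
eef_pos: [0.5814, -0.0018, 0.147]
tcp_rot: [3.141, -0.003, 0.053]
ft_force: [0.4, 0.3, -1.9]
finger_gap: 0.0211
```

```bash
python3 go.py 0.5872 0.0714 0.098 0.053
```

```text
shift [ 0.0383 -0.2915  0.1957] turn [ 0.0003 -0.0013  0.    ] | t 35.98 pos [ 0.5814 -0.0018  0.147 ] F [ 0.4  0.3 -1.9] gap 0.0211
```

move_arm(
  series=[
    {"x":0.038,"y":-0.2,"z":0,"ax":0,"ay":-0.001,"az":0},
    {"x":0.038,"y":-0.292,"z":0.05,"ax":0,"ay":-0.001,"az":0},
    {"x":0.038,"y":-0.292,"z":0.15,"ax":0,"ay":-0.001,"az":0},
    {"x":0.038,"y":-0.292,"z":0.19,"ax":0,"ay":-0.001,"az":0},
    {"x":0.038,"y":-0.292,"z":0.19,"ax":0,"ay":-0.001,"az":0},
  ],
)

```text
clock: 36.6
eef_pos: [0.5875, 0.0701, 0.0989]
tcp_rot: [3.141, 0.001, 0.053]
ft_force: [-0.1, -1.2, -1.9]
finger_gap: 0.0212
```

```bash
python3 heldb.py; python3 heldb.py; python3 go.py 0.5872 0.0714 0.0548 0.053
```

```text
[323.4 311.6] 12290 [595.8  69.6] [45.3 74.8] 72.7 0.1275 tool offs mm [  7.9   0.9 -27.8]
[323.2 311.5] 12275 [596.2  69.2] [45.8 74.6] 73.0 0.1282 tool offs mm [  8.1   1.3 -28. ]
shift [-0.0037 -0.0057  0.1814] turn [ 0.0004 -0.001   0.0001] | t 36.7 pos [0.5881 0.0701 0.1001] F [ 0.4  0.5 -1.9] gap 0.0214
```

View pics/hb.png

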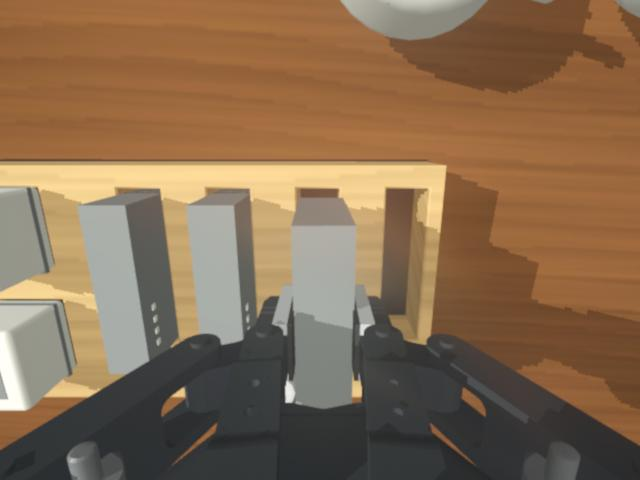

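Aligned over slot 2; insert.

move_arm(
  series=[
    {"x":-0.003,"y":-0.006,"z":0.03,"ax":0,"ay":-0.001,"az":0},
    {"x":-0.003,"y":-0.006,"z":0.07,"ax":0,"ay":-0.001,"az":0},
    {"x":-0.003,"y":-0.006,"z":0.12,"ax":0,"ay":-0.001,"az":0},
    {"x":-0.003,"y":-0.006,"z":0.165,"ax":0,"ay":-0.001,"az":0},
    {"x":-0.003,"y":-0.006,"z":0.187,"ax":0,"ay":-0.001,"az":0},
  ],
)

```text
clock: 37.33
eef_pos: [0.5864, 0.0726, 0.0543]
tcp_rot: [-3.141, 0.002, 0.054]
ft_force: [-20.6, 3.9, 53.5]
finger_gap: 0.0214
```

```bash
python3 go.py 0.5872 0.0714 0.0548 0.053
```

```text
shift [ 0.0028  0.0048 -0.0019] turn [-0.0002  0.0008  0.0006] | t 37.33 pos [0.5864 0.0726 0.0543] F [-20.6   3.9  53.5] gap 0.0214
```

Home. Release, then the last bank, at (575,-217), yaw −16.8°.

move_arm(
  series=[
    {"x":0,"y":0,"z":-0.01,"ax":0,"ay":0,"az":0},
    {"x":0,"y":0,"z":-0.01,"ax":0,"ay":0,"az":0},
    {"x":0,"y":0,"z":-0.02,"ax":0,"ay":0,"az":0},
    {"x":0,"y":0,"z":-0.2,"ax":0,"ay":0,"az":0},
    {"x":-0.1,"y":0.1,"z":-0.42,"ax":0,"ay":0,"az":0},
  ],
  gripper=0.42,
)

```text
clock: 37.95
eef_pos: [0.5646, 0.0473, 0.1558]
tcp_rot: [3.141, 0.002, 0.056]
ft_force: [1.3, -0.7, 1.6]
finger_gap: 0.036
```

move_arm(
  series=[
    {"x":-0.2,"y":0.7,"z":-0.02,"ax":0,"ay":0,"az":0.17},
    {"x":-0.2,"y":0.7,"z":-0.02,"ax":0,"ay":0,"az":0.17},
    {"x":-0.2,"y":0.7,"z":-0.02,"ax":0,"ay":0,"az":0.17},
    {"x":-0.2,"y":0.7,"z":-0.02,"ax":0,"ay":0,"az":0.17},
    {"x":-0.2,"y":0.7,"z":-0.02,"ax":0,"ay":0,"az":0.17},
  ],
  gripper=0.6,
)

```text
clock: 38.58
eef_pos: [0.5239, -0.1303, 0.1604]
tcp_rot: [3.141, 0.001, -0.287]
ft_force: [-0.4, -0.0, -0.3]
finger_gap: 0.0517
```

```bash
python3 wr.py w10|grep gray; python3 go.py 0.5749 -0.2176 0.1 -0.292;python3 chk.py
```

```text
gray [430.9 131.5] 5532 [ 574.7 -217.5] [23.  90.2] 73.3 0.0707
gray [ 31.9 241.2] 1798 [585.3  60.8] [89.   4.2] 2.8 0.07
shift [0.2944 0.2799 0.2414] turn [0.0003 0.0005 0.0033] | t 38.62 pos [ 0.524  -0.1297  0.1604] F [-0.   0.7 -0.1] gap 0.0513
[285.  240.5] 300 [584.7  72.7] [89.6 22.6] 3.3 0.0814
[266.1 241.7] 300 [582.  121.2] [88.4 22.2] 3.6 0.0815
[247.2 243.3] 320 [579.7 171.4] [89.1 23.4] 2.5 0.0811
```

move_arm(
  series=[
    {"x":0.18,"y":0.18,"z":0,"ax":0,"ay":0,"az":0.003},
    {"x":0.294,"y":0.282,"z":0,"ax":0,"ay":0,"az":0.003},
    {"x":0.294,"y":0.282,"z":0.15,"ax":0,"ay":0,"az":0.003},
    {"x":0.294,"y":0.282,"z":0.24,"ax":0,"ay":0,"az":0.003},
    {"x":0.294,"y":0.282,"z":0.24,"ax":0,"ay":0,"az":0.003},
  ],
)

```text
clock: 39.3
eef_pos: [0.5742, -0.2174, 0.0989]
tcp_rot: [-3.141, 0.004, -0.29]
ft_force: [-0.0, -0.1, 0.7]
finger_gap: 0.0508
```

```bash
python3 go.py 0.5748 -0.2176 0.041 -0.292
```

```text
shift [3.500e-03 1.000e-04 2.317e-01] turn [-0.0001  0.0022  0.0008] | t 39.3 pos [ 0.5742 -0.2174  0.0989] F [-0.  -0.1  0.7] gap 0.0508
```

move_arm(
  series=[
    {"x":0.001,"y":0,"z":0.1,"ax":0,"ay":0.001,"az":0},
    {"x":0.001,"y":0,"z":0.19,"ax":0,"ay":0.001,"az":0},
    {"x":0.001,"y":0,"z":0.24,"ax":0,"ay":0.001,"az":0},
    {"x":0.001,"y":0,"z":0.24,"ax":0,"ay":0.001,"az":0},
    {"x":0.001,"y":0,"z":0.24,"ax":0,"ay":0.001,"az":0},
  ],
)

```text
clock: 39.92
eef_pos: [0.5753, -0.2193, 0.0416]
tcp_rot: [3.14, -0.003, -0.292]
ft_force: [-0.7, 0.5, 0.5]
finger_gap: 0.0513
```

move_arm(
  series=[
    {"x":0,"y":0,"z":0,"ax":0,"ay":0,"az":0},
    {"x":0,"y":0,"z":0,"ax":0,"ay":0,"az":0},
    {"x":0,"y":0,"z":0,"ax":0,"ay":0,"az":0},
    {"x":0,"y":0,"z":0,"ax":0,"ay":0,"az":0},
    {"x":0,"y":0,"z":0,"ax":0,"ay":0,"az":0},
  ],
  gripper=0.1,
  force=50,
)

```text
clock: 40.55
eef_pos: [0.5749, -0.2192, 0.0411]
tcp_rot: [3.141, -0.002, -0.292]
ft_force: [-1.1, 1.1, 5.9]
finger_gap: 0.0209
```

```bash
python3 go.py 0.5748 -0.2176 0.041 -0.292
```

```text
shift [-0.0023 -0.0062  0.0005] turn [ 0.0005 -0.0011 -0.0001] | t 40.55 pos [ 0.5749 -0.2192  0.0411] F [-1.1  1.1  5.9] gap 0.0209
```

move_arm(
  series=[
    {"x":0,"y":0,"z":-0.1,"ax":0,"ay":0,"az":0},
    {"x":0,"y":0,"z":-0.3,"ax":0,"ay":0,"az":-0.05},
    {"x":-0.05,"y":-0.1,"z":-0.42,"ax":0,"ay":0,"az":-0.1},
    {"x":-0.12,"y":-0.35,"z":-0.42,"ax":0,"ay":0,"az":-0.172},
    {"x":-0.2,"y":-0.6,"z":-0.42,"ax":0,"ay":0,"az":-0.172},
  ],
)

```text
clock: 41.18
eef_pos: [0.5695, -0.0651, 0.1451]
tcp_rot: [3.141, -0.001, 0.052]
ft_force: [0.5, 0.8, -2.7]
finger_gap: 0.0212
```

```bash
python3 go.py 0.5896 0.0219 0.097 0.053
```

```text
shift [ 0.0982 -0.3435  0.192 ] turn [ 0.0005 -0.0003 -0.0004] | t 41.17 pos [ 0.5695 -0.0651  0.1451] F [ 0.5  0.8 -2.7] gap 0.0212
```

move_arm(
  series=[
    {"x":0.098,"y":-0.2,"z":0,"ax":0,"ay":0,"az":0},
    {"x":0.098,"y":-0.343,"z":0.05,"ax":0,"ay":0,"az":0},
    {"x":0.098,"y":-0.343,"z":0.15,"ax":0,"ay":0,"az":0},
    {"x":0.098,"y":-0.343,"z":0.19,"ax":0,"ay":0,"az":0},
    {"x":0.098,"y":-0.343,"z":0.19,"ax":0,"ay":0,"az":0},
  ],
)

```text
clock: 41.8
eef_pos: [0.5898, 0.0199, 0.0971]
tcp_rot: [3.141, 0.001, 0.051]
ft_force: [1.5, -0.8, -2.8]
finger_gap: 0.0211
```

```bash
python3 heldb.py; python3 heldb.py; python3 go.py 0.5896 0.0217 0.0531 0.053
```

```text
[323.1 312.3] 12710 [598.8  19.1] [45.2 73.4] 72.3 0.1273 tool offs mm [  8.6   1.2 -29.4]
[323.2 311.6] 12574 [599.3  19. ] [45.2 73.6] 72.3 0.1279 tool offs mm [  8.9   1.3 -29.5]
shift [-0.0033 -0.0081  0.181 ] turn [ 0.0007 -0.0009 -0.001 ] | t 41.9 pos [0.5904 0.0198 0.0983] F [ 1.1  0.3 -2.4] gap 0.0211
```

View pics/hb.png

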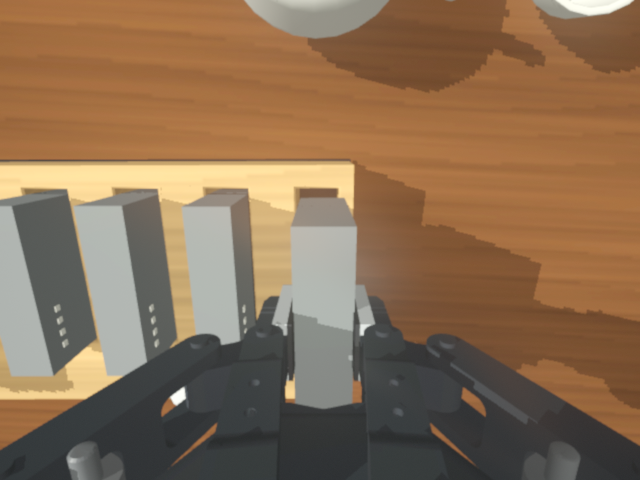

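Aligned over slot 1; insert.

move_arm(
  series=[
    {"x":-0.003,"y":-0.007,"z":0.03,"ax":0,"ay":-0.001,"az":-0.001},
    {"x":-0.003,"y":-0.007,"z":0.07,"ax":0,"ay":-0.001,"az":-0.001},
    {"x":-0.003,"y":-0.007,"z":0.12,"ax":0,"ay":-0.001,"az":-0.001},
    {"x":-0.003,"y":-0.007,"z":0.165,"ax":0,"ay":-0.001,"az":-0.001},
    {"x":-0.003,"y":-0.007,"z":0.186,"ax":0,"ay":-0.001,"az":-0.001},
  ],
)

```text
clock: 42.52
eef_pos: [0.5887, 0.0223, 0.0529]
tcp_rot: [3.141, 0.002, 0.054]
ft_force: [-20.9, 2.3, 51.3]
finger_gap: 0.0215
```

```bash
python3 go.py 0.5896 0.0217 0.0531 0.053
```

```text
shift [ 0.0033  0.0027 -0.0009] turn [0.0004 0.001  0.0006] | t 42.52 pos [0.5887 0.0223 0.0529] F [-20.9   2.3  51.3] gap 0.0215
```

move_arm(
  series=[
    {"x":0,"y":0,"z":-0.01,"ax":0,"ay":0,"az":0},
    {"x":0,"y":0,"z":-0.01,"ax":0,"ay":0,"az":0},
    {"x":0,"y":0,"z":-0.02,"ax":0,"ay":0,"az":0},
    {"x":0,"y":0,"z":-0.2,"ax":0,"ay":0,"az":0},
    {"x":-0.1,"y":0,"z":-0.42,"ax":0,"ay":0,"az":0},
  ],
  gripper=0.42,
)

```text
clock: 43.15
eef_pos: [0.5646, 0.0207, 0.1565]
tcp_rot: [3.141, 0.002, 0.054]
ft_force: [0.3, 0.4, -0.6]
finger_gap: 0.0358
```

move_arm(
  series=[
    {"x":-0.4,"y":-0.3,"z":-0.08,"ax":0,"ay":0,"az":0},
    {"x":-0.4,"y":-0.3,"z":-0.08,"ax":0,"ay":0,"az":0},
    {"x":-0.4,"y":-0.3,"z":-0.08,"ax":0,"ay":0,"az":0},
    {"x":-0.4,"y":-0.3,"z":-0.08,"ax":0,"ay":0,"az":0},
    {"x":-0.4,"y":-0.3,"z":-0.08,"ax":0,"ay":0,"az":0},
  ],
  gripper=0,
)

```text
clock: 43.78
eef_pos: [0.4614, 0.0898, 0.1759]
tcp_rot: [3.14, 0.001, 0.053]
ft_force: [-0.1, -0.3, -0.5]
finger_gap: -0.0003
```

```bash
python3 wr.py w11|grep btn; python3 chk.py;python3 - <<'E'
from meas import *
for n in ['top','side','wrist']:
    c=cam(n);h=hsv(c)
    for r in rects(c,(h[...,1]<60)&(h[...,2]>60),.074,.1,100): print(n,*r)
E
python3 go.py 0.5153 0.0937 0.085 0.053
```

```text
btn [107.7  34.5] 857 [585.7 236.6] [23.7 48.7] 44.0 0.0686
btn [222.2  65.8] 707 [572.3 159.8] [21.9 81.3] 77.1 0.0689
btn [420.5  63.8] 657 [581.2  31.9] [78.1  1.1] 2.8 0.0685
btn [129.4 124.5] 724 [535.1 223.9] [47.6  4.1] 2.7 0.0686
btn [321.1 165.2] 881 [515.5  92.9] [22.6 22.6] 46.7 0.0686
[284.4 232.8] 165 [602.1  73.3] [52.9 22.1] 3.8 0.0818
[304.2 238.9] 282 [586.4  22. ] [89.1 21.8] 3.1 0.0812
[265.7 233.7] 154 [602.3 122.3] [47.1 21.8] 4.3 0.0814
[246.9 234.4] 143 [602.2 172.1] [44.5 21.4] 4.6 0.0813
[319.6 451.4] 130 [62.5 -1.9] [89.2 17.3] 88.3 0.0814
top [299.  174.8] 195 [763.8  33.6] [52.  49.5] 52.4 0.0783
top [284.3 232.8] 162 [602.1  73.3] [52.1 21.9] 3.3 0.0817
top [304.1 238.5] 275 [586.8  22.1] [88.5 21.4] 2.9 0.0818
top [265.7 233.7] 155 [602.5 122.2] [47.4 22.1] 3.3 0.0817
top [217.8 235.1] 291 [601.2 247. ] [48.3 40.7] 2.0 0.0854
top [246.7 234.3] 144 [602.3 172.3] [44.8 21.6] 4.7 0.0816
top [215.5 260.5] 177 [533.2 250.2] [28.7 47.2] 89.4 0.0855
top [586. 326.] 234 [ 339.  -680.5] [78.6 43.5] 7.7 0.0871
side [51.9 20.5] 855 [2028.3 -276.9] [ 28.9 496.1] 0.1
[... 288 characters left out ...]
1] [91.3 23.9] 3.5 0.081
side [253.4 288.3] 436 [577.9 172.7] [92.4 25.1] 3.2 0.0811
side [220.  306.5] 453 [598.3 248.7] [48.2 41.4] 2.5 0.0847
side [244.9 323.5] 489 [530.6 245.8] [49.4 40.4] 2.6 0.0847
wrist [72.6 24.3] 3868 [591.4 245.7] [27.6 41.1] 3.3 0.0855
wrist [201.  63.] 5118 [572.1 170. ] [73.3 23.2] 3.3 0.0825
wrist [281.7  63. ] 4763 [574.7 120.3] [73.3 22.3] 3.1 0.0828
wrist [361.4  62.9] 4716 [577.2  71.3] [73.4 22.2] 2.9 0.0828
wrist [443.1  63.4] 5158 [580.   20.9] [74.6 22.8] 3.3 0.0825
wrist [ 88.6 122.2] 5717 [534.1 242.7] [47.7 41.2] 2.8 0.0861
shift [ 0.219  -0.0033  0.3635] turn [0.0006 0.0008 0.0001] | t 44.02 pos [0.4608 0.0901 0.176 ] F [-0.1  0.5  0.4] gap -0.0002
```

View pics/w11.png

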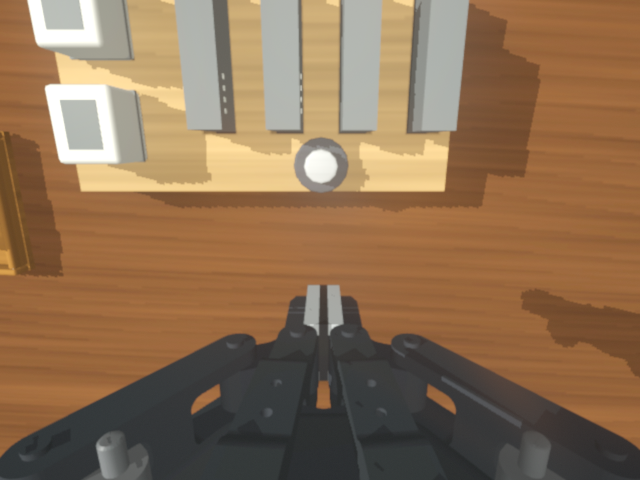

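All packs and banks are home: bank tops are at about 0.082 in all views and pack tops at 0.086. Now the button at (321,165), world (0.515,0.093).

move_arm(
  series=[
    {"x":0.205,"y":-0.005,"z":0.1,"ax":0,"ay":0,"az":0},
    {"x":0.205,"y":-0.005,"z":0.25,"ax":0,"ay":0,"az":0},
    {"x":0.205,"y":-0.005,"z":0.36,"ax":0,"ay":0,"az":0},
    {"x":0.205,"y":-0.005,"z":0.36,"ax":0,"ay":0,"az":0},
    {"x":0.205,"y":-0.005,"z":0.36,"ax":0,"ay":0,"az":0},
  ],
)

```text
clock: 44.65
eef_pos: [0.5122, 0.0942, 0.0872]
tcp_rot: [3.14, -0.0, 0.054]
ft_force: [0.3, -0.5, 0.6]
finger_gap: 0.0001
```

```bash
python3 go.py 0.512 0.0935 0.062 0.053
```

```text
shift [-0.0008  0.0024  0.1008] turn [ 0.0007 -0.0002  0.0003] | t 44.65 pos [0.5122 0.0942 0.0872] F [ 0.3 -0.5  0.6] gap 0.0001
```

move_arm(
  series=[
    {"x":0,"y":0,"z":0.04,"ax":0,"ay":0,"az":0},
    {"x":0,"y":0,"z":0.08,"ax":0,"ay":0,"az":0},
    {"x":0,"y":0,"z":0.1,"ax":0,"ay":0,"az":0},
    {"x":0,"y":0,"z":0.106,"ax":0,"ay":0,"az":0},
    {"x":0,"y":0,"z":0.106,"ax":0,"ay":0,"az":0},
  ],
)

```text
clock: 45.28
eef_pos: [0.5118, 0.0942, 0.0617]
tcp_rot: [3.14, -0.001, 0.054]
ft_force: [-6.9, -0.6, 23.6]
finger_gap: -0.0
```

```bash
python3 go.py 0.512 0.0935 0.062 0.053
```

```text
shift [ 0.0005  0.0029 -0.0011] turn [ 0.0008 -0.0005  0.0005] | t 45.27 pos [0.5118 0.0942 0.0617] F [-6.9 -0.6 23.6] gap -0.0
```

Bottomed out: 24 N against a 5 N spring, at z = 0.0617. Let go and retreat.

move_arm(
  series=[
    {"x":0,"y":0,"z":-0.05,"ax":0,"ay":0,"az":0},
    {"x":0,"y":0,"z":-0.15,"ax":0,"ay":0,"az":0},
    {"x":-0.1,"y":0,"z":-0.35,"ax":0,"ay":0,"az":0},
    {"x":-0.25,"y":0,"z":-0.5,"ax":0,"ay":0,"az":0},
    {"x":-0.35,"y":0,"z":-0.5,"ax":0,"ay":0,"az":0},
  ],
)

```text
clock: 45.9
eef_pos: [0.4238, 0.0897, 0.187]
tcp_rot: [3.14, -0.003, 0.054]
ft_force: [-0.7, -0.7, -0.8]
finger_gap: -0.0
```

move_arm(
  series=[
    {"x":-0.1,"y":0.6,"z":-0.1,"ax":0,"ay":0,"az":0},
    {"x":-0.1,"y":0.6,"z":-0.1,"ax":0,"ay":0,"az":0},
    {"x":-0.1,"y":0.6,"z":-0.1,"ax":0,"ay":0,"az":0},
    {"x":-0.1,"y":0.6,"z":-0.1,"ax":0,"ay":0,"az":0},
    {"x":-0.1,"y":0.6,"z":-0.1,"ax":0,"ay":0,"az":0},
  ],
)

```text
clock: 46.52
eef_pos: [0.4072, -0.0608, 0.2097]
tcp_rot: [3.141, 0.002, 0.054]
ft_force: [-0.5, 0.5, 0.1]
finger_gap: -0.0004
```

Run:
```python
from meas import *
c=cam('side');save(c,'side_end');c=cam('top');save(c,'top_end');h=hsv(c);m=(h[...,1]<60)&(h[...,2]>60)
for r in rects(c,m,.074,.1,100): print(*r)
for r in rects(c,(h[...,1]<90),.055,.072,40): print('b',*r)
```

```text
[299.5 174.3] 186 [763.1  28. ] [56.3 49.3] 38.2 0.0786
[284.8 240. ] 285 [584.1  72.4] [87.9 22. ] 3.0 0.082
[304.1 238.6] 276 [586.5  22.3] [88.1 21.4] 3.2 0.0818
[266.1 241.6] 291 [581.7 121.4] [88.6 22.4] 3.1 0.0817
[217.9 235.3] 296 [601.8 247.1] [48.7 40.1] 6.1 0.0851
[247.1 242.9] 297 [579.6 171.2] [88.1 22.6] 3.3 0.0816
[218.7 260.9] 298 [533.8 243.8] [48.  41.4] 0.1 0.0852
[585.6 325.6] 247 [ 339.1 -680.1] [79.  47.5] 7.3 0.0868
b [301.1 178.7] 551 [764.2  21.4] [ 90.5 109.2] 16.8 0.0651
b [556.7 225.4] 160 [ 602.6 -640.9] [57.2 58. ] 63.0 0.061
b [623.9 242.4] 174 [ 552.7 -809.6] [59.3 57. ] 87.2 0.0611
b [553.1 259.4] 165 [ 512.1 -621. ] [58.3 58.7] 16.7 0.0612
b [277.6 267.9] 145 [514.3  94.7] [34.5 37.4] 89.5 0.0622
b [151.4 291.6] 280 [462.3 423.6] [47.5 40. ] 3.9 0.0596
b [579.5 326.4] 130 [ 337.9 -676.6] [81.8 38.5] 9.2 0.0642
b [  1.2 364.8] 81 [288.7 796.3] [69.5 12.2] 6.3 0.0607
b [638.1 393.7] 62 [ 173.8 -792.6] [ 8.5 59.7] 79.8 0.0605
b [333.4 452.7] 60 [ 55.7 -38.5] [70.8 12.3] 56.9 0.0609
```

View pics/top_end.png

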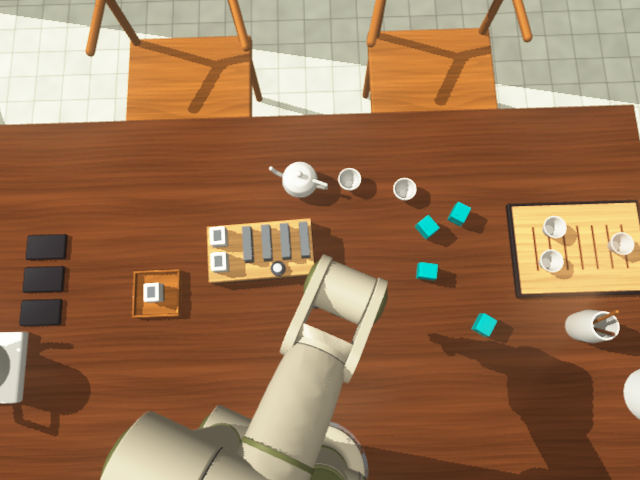

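View pics/side_end.png

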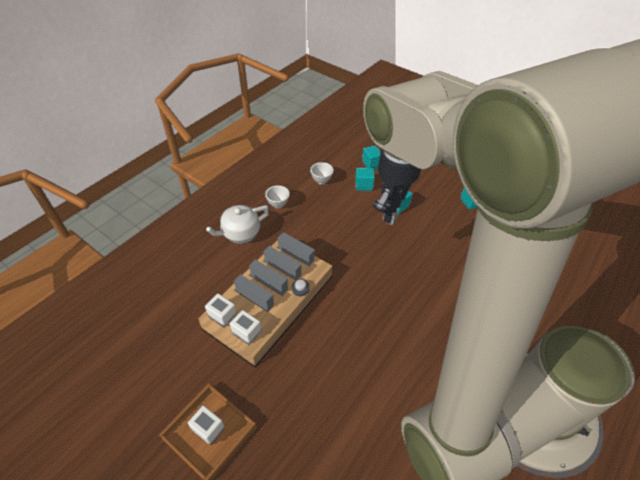

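Run:
```python
from meas import *
c=cam('top');P=cloud(c);d=np.hypot(P[...,0]-.515,P[...,1]-.093)<.008;print('button top z',np.median(P[d][:,2]))
s=status.read_state();print(s['ft_force'],abs(s['qvel']).max());arm.job_done()
```

```text
button top z 0.06851547739899577
[0.75268258 0.13788282 0.15214888] 0.0036082096286227756
the job is handed in; nothing more can be done
```

I handed in the job at about 47 s of the 210 s allowed, and every part of the task looked done in my last checks. No check failed; no verdict is reported, so success isn't confirmed.

- **Spent pack:** it came out of socket A and stands in the wooden tray, at about (0.462, 0.424) m.
- **Fresh packs:** both are in their sockets. Their heads top out at about 0.085–0.086 m, the same height the spent pack had when plugged in.
- **Power banks:** all four are down, one in each slot. Their tops read about 0.082 m, which is the expected 36 mm above the station.
- **Start button:** I pressed it to its stop (24 N at z = 0.0617 m) and let go. Its top then read 0.0685 m, so it is released.
- **Everything else:** the teapot, cups and turquoise look-alikes are where they started. The arm was standing clear with about 0 N at the wrist.

The three cameras disagreed by 2–3 mm on positions. I relied on the wrist camera, which matched the grip centre on the plugged-in pack to about 0.3 mm.

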